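# Snap a fresh gas-purifier cartridge into its station and clip on the indicator reader

### The arm

A 6-joint arm with a two-finger parallel gripper is mounted at the origin on a cart in front of the work surface, level with it; the furniture and walls round the work are solid. World frame = base frame: x ahead of the robot, y to its left, z up, the work surface at z = 0. Lengths are in m, angles in rad, forces in N, time in s.
With the tool pointing down it reaches from about 0.3 to 0.775 m from the base axis. Payload 14.6 kg.
Tool frame: the origin (TCP) lies midway between the tips of the shut fingers; the grasp point (between the pads) lies robot.grip_point_offset behind it (robot.grip_point_offset is the distance from the TCP to the grasp point, in m); z points along the fingers, y is the line along which they close (so a half turn about z gives the same grasp; the last joint's range is limited). The gripper opens to 94 mm and grips with 3 to 60 N. Pads are 16 mm wide; open, the fingers measure 119 mm over their backs; the gripper's body (75 mm by 177 mm) begins 78 mm behind the grasp point.
Start: joints at [1.035, 0.3, 1.521, -0, 1.321, -0.067], TCP at [0.248, 0.491, 0.175] pointing down, gripper open.
Joint ranges: [-3.03, 3.03], [-0.79, 2.21], [0.23, 2.52], [-1.04, 4.18], [0, 3.07], [-2.55, 2.55]. Speed limits (rad/s): [2.22, 2.22, 2.57, 3.14, 3.14, 3.14].

### API

Orientations are given as a unit quaternion [x, y, z, w].
In Python, from cell import robot gives the robot as it stands.
- The arm moves only by the tool step_arm, never from a script. Its argument "steps" is a list of rows, each an object with "hand": the gripper's target within -1 to 1 (shut at 1, half-way at 0, fully open at -1); "delta_pos": the shift along the tool's x, y, z in mm, a list of three; "yaw": the turn about the tool's z in degrees. A call has exactly 5 rows; each row shifts and turns the commanded pose from where the row before left it, along the tool's axes as they then stand; what a row does not reach is not made up. A row lasts 1/12 s, in which the tool goes at most 41.7 mm and 7.16 degrees, less where a joint would pass 70% of its speed; a pose out of reach is approached as far as the arm can. A call is refused whole if a number of a shift passes 41.7 or a number of a turn 7.16, either way. A call with a gripper value outside its range is refused whole. The fingers move at their own pace and stop on an object; "grip_force" is the grip in N (left out, the last holds). Time passes only in rows, so rows that do not move let the fingers close, or fill a call up. It gives the time, the measured TCP pose, the force and the opening at its end, in the units of the state.
- robot.get_state(): the state, without advancing time (a new reading comes with each control period).
- robot.get_image(name): name is "scene" or "top" or "wrist"; returns a dict with "frame" (384x512x3 uint8, red, green, blue), "z_map" (384x512 float32, m along the optical axis (not along the pixel's ray), 0 where there is no reading), "fx", "fy", "cx", "cy" (pixels), "R" (3x3) and "t" (3): a world point X has camera coordinates R X + t. Camera axes: x right, y down, z forward; pixel columns grow to the right and rows downward; lengths in m; the calibration is good to about 2 mm. A picture is of the moment at which its call begins.
- robot.job_done(): hands the job in, once; it reports no verdict.
The state is a dict: "clock": time; "qpos": joint angles; "joint_vel": joint speeds; "tau": joint torques, N m; "tcp_pos": TCP position; "tool_rot": TCP orientation; "contact_force": force on the tool from outside, world axes, zero at the start; "moment": the same for the moment, N m; "finger_gap": finger opening in m.
Only numpy, scipy, OpenCV 4.12 (cv2) and the standard library are available. Lean on these libraries where they do the work, as an engineer would, in place of code of your own. Each camera call takes 0.05 s, during which the arm holds its last target. There are 200 camera calls.

### The job

Put a fresh purifier cartridge into service: swing the red-knobbed cam lever fully open to draw the inlet block back, then press the white cartridge down into the station's two spring clips, its red-ringed end towards the lever, until it snaps home in both. Swing the lever fully closed again so that the cartridge is pushed up against the blue outlet block, and push the clip-on reader squarely down over the cartridge's green band until its two arms snap round underneath. Leave the other things on the bench where they are.

Things in the scene. Friction and masses are not known exactly. Their poses are not given: they have to be found in the camera images.
- station_seat (a point): Where the cartridge's middle belongs: on the axis of the fixed station's two spring clips, midway between them, 42 mm above the bench. y runs along the axis towards the cam lever, z is up. The station's aluminium base plate (100 x 270 mm) lies 32 mm below the axis and reaches from y = -111 to +159 mm; it may be turned a little. Between the clips 58 mm are free, with nothing above the plate.
- clip_near_lever (a point): Centre of the spring clip at y = +36 mm from station_seat: 14 mm wide along y, a V saddle and two sprung steel arms reaching 21 mm above the axis and 22 mm to either side. The lips, 10 mm above the axis, stand 23 mm apart and spread to let the barrel through; about 7 N downwards per clip, then it snaps and the barrel rests in the saddle, axis to axis.
- clip_near_outlet (a point): Centre of the other, equal spring clip, at y = -36 mm from station_seat.
- outlet_face (a point): Centre of the flat sealing face of the fixed blue outlet block (40 mm wide, top 60 mm above the bench), at y = -75 mm from station_seat, facing +y.
- inlet_face (a point): Centre of the flat sealing face of the sliding inlet block (light metal with a red stripe, 40 mm wide, top 60 mm above the bench), facing the outlet. The lever's eccentric moves it in step with the lever: y = +75.3 mm from station_seat when closed (gap too short to lay the cartridge in), 7.5 mm farther back when fully open (gap 157.8 mm, its middle at y = +3.9 mm).
- cam_lever (a joint): Cam lever, rad: 0 = fully closed, 1.7 = fully open. Turns about the vertical through lever_pivot, clockwise seen from above as it opens, and stays where left (about 2 to 3 N at the knob). In the station's frame, from +x counter-clockwise, its arm points to 210 degrees closed (mostly to the robot) and 113 degrees open (mostly away from the clips). Starts closed or nearly so.
- lever_knob (a point): Centre of the lever's upright red knob, a cylinder 18 mm in diameter and 38 mm tall, 74 mm above the bench, 55 mm from the pivot; the lever's arm and hub below it reach up to 56 mm above the bench.
- lever_pivot (a point): Point on the lever's vertical axis at the height of the knob's centre (74 mm above the bench); fixed to the station, at y = +123 mm from station_seat; axes as station_seat.
- cartridge_mid (a point): Middle of the loose cartridge, on its axis: white barrel 30 mm in diameter, 106 mm long, between two steel hexagon ends (34 mm across flats, 22 mm long); 150 mm in all, 0.3 kg. Starts lying on flats, axis level, 17 mm above the bench. y runs along it to the end with the red ring. A green band 20 mm wide lies round the middle. Grip across the barrel.
- cartridge_red_end (a point): Centre of the cartridge's end face on the side of the red ring, 75 mm from cartridge_mid.
- reader_head (a point): Centre of the head of the loose clip-on reader: white block 28 (x) x 34 (y) x 42 mm tall, gripped across x. Below it a grey crown 46 x 26 x 6 mm and two sprung steel arms, 24 mm wide along y, forming a clip for a 30 mm barrel. Starts upright on its arm tips, 83 mm tall in all, this point 62 mm above the bench; 0.13 kg. Either way round along the cartridge is right.
- reader_bore (a point): Centre of the reader's clip, 41 mm below reader_head: the cartridge's axis lies here, along y, once clipped on. The arm tips reach 21 mm below it and 22 mm to either side in x; the crown's underside is 15 mm above it. Pushing it over the barrel takes about 7 N downwards; it snaps and the crown rests on the barrel.
- monitor_edge (a point): Middle of the lower edge of the front of the computer monitor's screen, which stands upright behind the bench's free area: 506 mm wide along the world's y, from 82 to 391 mm above the bench. Fixed; carry things past it on the robot's side, with the hand and wrist clear of it.
- grease_tube: white crimped tube of grease, 34 x 102 x 27 mm, lying to the right of the station; a bystander, origin at the centre of its underside
- wrench: steel combination spanner, 177 mm long, 8 mm thick, lying near the front edge; a bystander, origin at the centre of its underside
- multimeter: yellow and black hand multimeter lying on its back, 140 x 79 x 40 mm, behind on the right; a bystander, origin at the centre of its underside
- mouse: black computer mouse, 117 x 60 x 38 mm, behind the station; a bystander, origin at the centre of its underside
- cartridge: The cartridge as a whole (see cartridge_mid); its origin lies on its surface, 17 mm from the axis.
- reader: The reader as a whole (see reader_head); origin between the tips of its arms.
Mind the look-alikes: they are no part of the job. What is shaped like the reader but orange or purple is not meant.

How it is judged:
By the outcome, as a careful person would: the job done as asked, in the order asked, and still so for the second after the job is handed in, with the robot touching nothing.
It also fails if it takes over 72 s, if anything falls off the work surface, if the arm or the gripper's body presses on something with over 40 N, if the wrist force passes 120 N, or if a joint passes its speed limit or range.

## Working session

There is one attempt and no reset: what is moved stays moved. The work goes in short steps, Python scripts to look and compute and a tool call to move; the robot and the scene stay as the last step left them, time stands still between calls to the robot, and variables do not carry over. Pictures are saved under pics/ and viewed, on a budget of 10 in all, crops included, one or two more only if the job needs it, and the job is handed in when it is done.

Besides the shell and the picture viewer there is one more tool, called after "Call:" as name([rows], argument=value, ...), one row to a line, values as JSON. step_arm: Moves the arm, as the interface text tells. Its arguments: {"type":"object","properties":{"steps":{"type":"array","items":{"type":"object","properties":{"hand":{"type":"number"},"delta_pos":{"type":"array","items":{"type":"number"}},"yaw":{"type":"number"}}}},"grip_force":{"type":"number"}},"required":["steps"]}

```bash
mkdir -p pics; ls; cat > h.py <<'E'
import numpy as np, cv2
from cell import robot
def grab(n,save=None):
    im=robot.get_image(n)
    if save: cv2.imwrite('pics/'+save,cv2.cvtColor(im['frame'],cv2.COLOR_RGB2BGR))
    np.savez('last_'+n+'.npz',**im)
    return im
def cloud(im):
    z=im['z_map'].astype(float); h,w=z.shape
    u,v=np.meshgrid(np.arange(w),np.arange(h))
    P=np.stack([(u-im['cx'])/im['fx']*z,(v-im['cy'])/im['fy']*z,z],-1)
    return (P-im['t'])@np.asarray(im['R'])   # R^T (p-t)
def ray(im,u,v,h):
    d=np.array([(u-im['cx'])/im['fx'],(v-im['cy'])/im['fy'],1.])@np.asarray(im['R'])
    c=-np.asarray(im['R']).T@im['t']
    return c+d*(h-c[2])/d[2]
E
python3 - <<'E'
from h import *
for n in ['top','scene']:
    im=grab(n,n+'0.png'); print(n,im['fx'],-np.asarray(im['R']).T@im['t'],np.round(im['R'],3).tolist())
    print((im['z_map']>0).mean())
s=robot.get_state(); print(s, robot.grip_point_offset)
E
```

```text
pics
top 398.12510498638153 [0.35617835 0.02742134 1.41728543] [[0.019, -1.0, -0.017], [-0.99, -0.016, -0.14], [0.139, 0.019, -0.99]]
0.9960683186848959
scene 400.23679479103544 [-0.25400296 -0.52457765  1.0295795 ] [[0.566, -0.825, 0.0], [-0.583, -0.4, -0.707], [0.583, 0.4, -0.707]]
0.9959259033203125
{'clock': 0.1, 'qpos': array([ 1.03541138e+00,  3.00381877e-01,  1.52149694e+00, -2.35289729e-05,
        1.32071225e+00, -6.65832904e-02]), 'joint_vel': array([-2.97811992e-05,  1.38936836e-04, -2.31274709e-03,  1.17681524e-03,
       -1.03907215e-04, -8.68972017e-04]), 'tau': array([ 1.95813154e-03, -5.32646799e+01, -3.53282726e+01,  7.09909969e-02,
        2.35158240e-02, -1.51103832e-04]), 'tcp_pos': array([0.24836687, 0.49043562, 0.17417088]), 'tool_rot': array([ 2.32257373e-01,  9.72654236e-01, -4.80143492e-04, -1.37110150e-04]), 'contact_force': array([ 0.07802569, -0.03885991, -0.14806958]), 'moment': array([ 0.02334834, -0.02493329, -0.00090037]), 'finger_gap': 0.09379061209055764} 0.0188
```

View pics/top0.png

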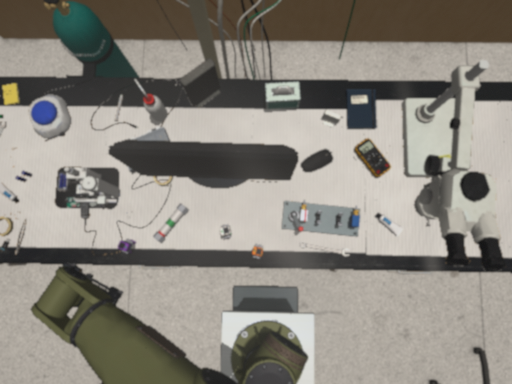

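View pics/scene0.png

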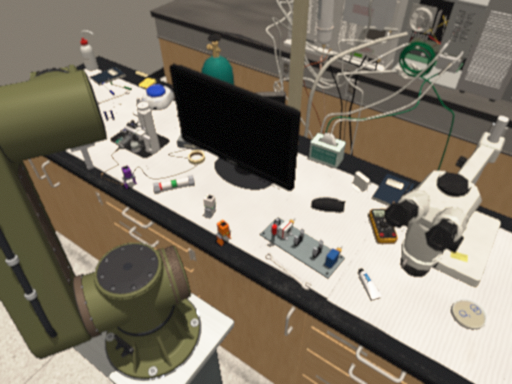

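The top view shows the station at (320,218) with the red knob on its left at about (293,215). The cartridge is at (171,222), the white reader at (225,231), the orange look-alike at (257,251) and the purple one at (126,246). The monitor is above and to the left.

```bash
python3 - <<'E'
from h import *
im=dict(np.load('last_top.npz')); sc=dict(np.load('last_scene.npz'))
f=im['frame']
crop=f[170:270,110:390]; crop2=f[190:245,150:240]
a=cv2.resize(crop,None,fx=2.8,fy=2.8,interpolation=cv2.INTER_CUBIC)
g=sc['frame'][165:285,140:360]; b=cv2.resize(g,None,fx=2.5,fy=2.5,interpolation=cv2.INTER_CUBIC)
c=np.zeros((a.shape[0]+b.shape[0],max(a.shape[1],b.shape[1]),3),np.uint8)
c[:a.shape[0],:a.shape[1]]=a;c[a.shape[0]:,:b.shape[1]]=b
cv2.imwrite('pics/crop0.png',c[...,::-1]);print(c.shape)
C=cloud(im);hsv=cv2.cvtColor(f,cv2.COLOR_RGB2HSV)
H,S,V=cv2.split(hsv)
def comp(im,mask,h,name,minA=4,win=None):
    n,l,s,ce=cv2.connectedComponentsWithStats(mask.astype(np.uint8))
    for i in range(1,n):
        if s[i,4]>=minA and (win is None or (win[0]<ce[i][0]<win[1] and win[2]<ce[i][1]<win[3])):
            print(name,s[i,4],ce[i].round(1),ray(im,*ce[i],h).round(4))
w=(110,390,170,270)
comp(im,((H<8)|(H>172))&(S>110)&(V>80),.074,'red',2,w)
comp(im,(abs(H.astype(int)-60)<20)&(S>80)&(V>50),.03,'green',4,w)
comp(im,(abs(H.astype(int)-110)<12)&(S>120)&(V>60),.06,'blue',4,w)
# objects above bench in cloud
Z=C[...,2]; m=(Z>.012)&(Z<.12)
n,l,s,ce=cv2.connectedComponentsWithStats(m.astype(np.uint8))
for i in range(1,n):
    if s[i,4]>15 and 110<ce[i][0]<400 and 150<ce[i][1]<270:
        P=C[l==i]; print(s[i],ce[i].round(1),P.min(0).round(3),P.max(0).round(3))
# plate
pm=(Z>.005)&(Z<.016)
n,l,s,ce=cv2.connectedComponentsWithStats(pm.astype(np.uint8))
for i in range(1,n):
    if s[i,4]>200: print('pl',s[i],ce[i])
E
```

```text
(580, 784, 3)
red 13 [377.6 171.4] [ 0.6336 -0.368   0.074 ]
red 14 [300.3 228.5] [ 0.434  -0.1046  0.074 ]
red 7 [160.9 233.3] [0.4096 0.365  0.074 ]
green 26 [170.2 222.7] [0.4489 0.3452 0.03  ]
blue 58 [354.5 220.7] [ 0.4646 -0.2899  0.06  ]
[354 138  37  39 741] [371.7 156.9] [ 0.628 -0.427  0.012] [ 0.766 -0.302  0.046]
[301 149  31  22 432] [316.4 159.6] [ 0.646 -0.22   0.012] [ 0.726 -0.112  0.043]
[127 166   7   6  19] [129.8 169.1] [0.633 0.491 0.013] [0.647 0.507 0.042]
[139 172 152  14 591] [208.4 176.5] [ 0.587 -0.066  0.012] [0.618 0.44  0.12 ]
[284 201  10   7  29] [288.1 203.8] [ 0.513 -0.085  0.012] [ 0.534 -0.053  0.02 ]
[286 200  45  32 512] [304.8 215.6] [ 0.426 -0.215  0.012] [ 0.535 -0.06   0.1  ]
[153 203  35  39 402] [169.6 222.3] [0.385 0.289 0.013] [0.52  0.406 0.04 ]
[325 205  12   5  21] [330.8 207.1] [ 0.508 -0.237  0.012] [ 0.522 -0.197  0.018]
[345 205  15  24 176] [353.6 218.2] [ 0.443 -0.314  0.012] [ 0.52  -0.267  0.067]
[330 209  17  25 116] [337.9 219.9] [ 0.424 -0.271  0.012] [ 0.509 -0.214  0.065]
[375 212  28  23 213] [388.3 222.7] [ 0.424 -0.465
[... 232 characters left out ...]
  -0.158  0.012] [ 0.45  -0.134  0.017]
[347 228  10   8  26] [351.7 231.9] [ 0.418 -0.304  0.012] [ 0.442 -0.273  0.02 ]
[117 238  17  15 161] [125.  244.8] [0.345 0.47  0.013] [0.393 0.509 0.089]
[251 244  12  14 123] [256.8 250.5] [0.336 0.023 0.038] [0.38  0.06  0.092]
pl [  2  81  17  25 275] [ 9.72       93.29090909]
pl [345  88  34  43 957] [360.50574713 108.42528736]
pl [ 87 164  34  24 334] [107.34131737 173.81137725]
pl [187 177  58  14 382] [216.28534031 181.65706806]
pl [ 54 183  26  26 328] [ 64.79878049 196.2347561 ]
pl [280 199  23  32 353] [289.20396601 213.42209632]
pl [ 298  203   61   36 1202] [328.55906822 219.67554077]
pl [230 318  73  63 756] [257.22222222 339.39550265]
```

View pics/crop0.png

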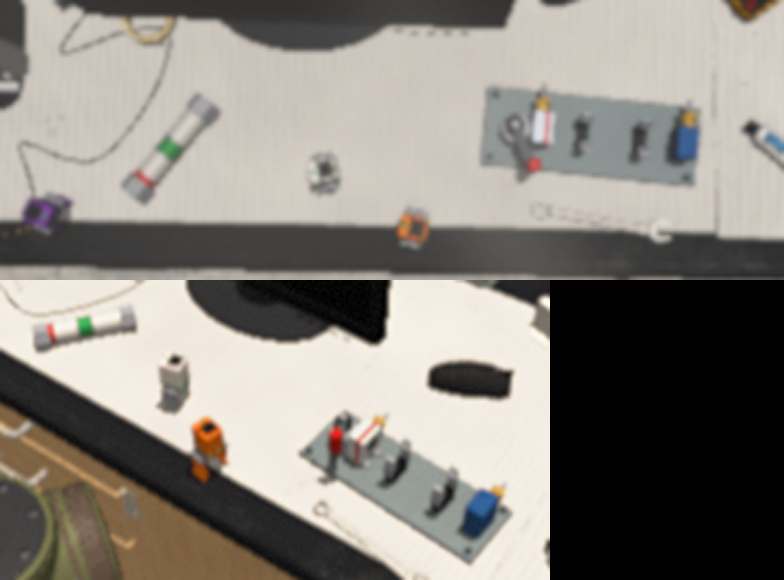

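The enlarged crops show the plate running from (485,126) to (696,147), turned about 6°. The lever knob (533,165) is near the closed position. The cartridge's red end (138,188) points left and towards the robot, and the reader is at (323,172).

```bash
cat >> h.py <<'E'
def rectfit(P):
    (c,s,a)=cv2.minAreaRect(P[:,:2].astype(np.float32)*1000); return np.array(c).round(1),np.array(s).round(1),round(a,2)
def phi():
    x,y,z,w=robot.get_state()['tool_rot']; return np.degrees(np.arctan2(1-2*(x*x+z*z),2*(x*y-z*w)))
E
python3 - <<'E'
from h import *
im=dict(np.load('last_top.npz')); f=im['frame']; C=cloud(im)
bench=[];Z=C[...,2]
hsv=cv2.cvtColor(f,cv2.COLOR_RGB2HSV);H,S,V=[q.astype(int) for q in cv2.split(hsv)]
print('plate hsv',hsv[222,322],'bench',hsv[240,200], 'benchZ',np.median(Z[236:240,170:215]),np.median(Z[185:195,250:280]))
# plate by colour: rays to z=.010
win=np.zeros(Z.shape,bool);win[195:245,275:368]=1
pm=win&(V<165)&(S>15)
n,l,s,ce=cv2.connectedComponentsWithStats(cv2.morphologyEx(pm.astype(np.uint8),cv2.MORPH_CLOSE,np.ones((3,3))))
i=1+np.argmax(s[1:,4]); v,u=np.nonzero(l==i); print(s[i])
P=np.array([ray(im,a,b,.010) for a,b in zip(u,v)]); print('plate colour',rectfit(P))
m=win&(Z>.005)&(Z<.016); n,l,s,ce=cv2.connectedComponentsWithStats(m.astype(np.uint8))
print('plate depth',rectfit(C[m]))
# cartridge
m=np.zeros(Z.shape,bool);m[198:248,148:192]=1; m&=(Z>.010)&(Z<.06)
P=C[m]; print('cart',rectfit(P), P.mean(0))
g=m&(abs(H-60)<25)&(S>60); print('green', C[g].mean(0), g.sum())
r=m&((H<10)|(H>170))&(S>90); print('red',C[r].mean(0))
m=np.zeros(Z.shape,bool);m[215:245,212:238]=1
for lo,hi in [(.012,.1),(.06,.1)]:
    q=m&(Z>lo)&(Z<hi); print('reader',lo,rectfit(C[q]),C[q].mean(0),Z[q].max())
print(phi())
E
```

```text
plate hsv [ 86  12 148] bench [ 16  18 209] benchZ 0.0018297029646036776 0.0010278220067400099
[345 209  15  20 192]
plate colour (array([ 476.7, -302.7]), array([43.4, 73.6]), 63.12)
plate depth (array([ 471.7, -185.4]), array([174.1, 328.4]), 0.94)
cart (array([453.9, 338.2]), array([123.7, 155.5]), 83.05) [0.45056204 0.34747307 0.02920853]
green [0.44904705 0.34609337 0.02956268] 32
red [0.41006904 0.37428867 0.02902159]
reader 0.012 (array([424.5, 150.9]), array([44.9, 34.1]), 14.66) [0.42274786 0.14981971 0.07073257] 0.09310779164405425
reader 0.06 (array([424.4, 150.9]), array([27.5, 34.1]), 15.17) [0.42400269 0.15027078 0.08253123] 0.09310779164405425
63.13997935503
```

Call:
step_arm([
  {"hand": -1,"delta_pos": [-28,-19,-19],"yaw": 0},
  {"hand": -1,"delta_pos": [-28,-19,-19],"yaw": 0},
  {"hand": -1,"delta_pos": [-28,-19,-19],"yaw": 0},
  {"hand": -1,"delta_pos": [-28,-19,-19],"yaw": 0},
  {"hand": -1,"delta_pos": [-28,-19,-19],"yaw": 0},
])

```text
clock: 0.52
tcp_pos: [0.3307, 0.3411, 0.2703]
tool_rot: [0.232, 0.973, -0.0, -0.0]
contact_force: [-0.1, 0.4, 0.1]
finger_gap: 0.0939
```

Call:
step_arm([
  {"hand": 0,"delta_pos": [-28,-19,-19],"yaw": 0},
  {"hand": 0,"delta_pos": [-28,-19,-19],"yaw": 0},
  {"hand": 0,"delta_pos": [-28,-19,-19],"yaw": 0},
  {"hand": 0,"delta_pos": [0,0,0],"yaw": 0},
  {"hand": 0,"delta_pos": [0,0,0],"yaw": 0},
])

```text
clock: 0.93
tcp_pos: [0.3804, 0.2529, 0.3271]
tool_rot: [0.234, 0.972, 0.0, 0.0]
contact_force: [-0.9, -0.2, -0.4]
finger_gap: 0.064
```

```bash
python3 - <<'E'
from h import *
im=grab('wrist','wrist1.png'); print(im['fx'],-np.asarray(im['R']).T@im['t'],np.round(im['R'],3).tolist(),robot.get_state()['tcp_pos'],phi())
E
```

```text
280.98946449807113 [0.31065232 0.28830595 0.53763689] [[0.455, 0.891, 0.002], [0.858, -0.438, 0.269], [0.24, -0.121, -0.963]] [0.37963699 0.2537044  0.32619537] 63.06750657795882
```

View pics/wrist1.png

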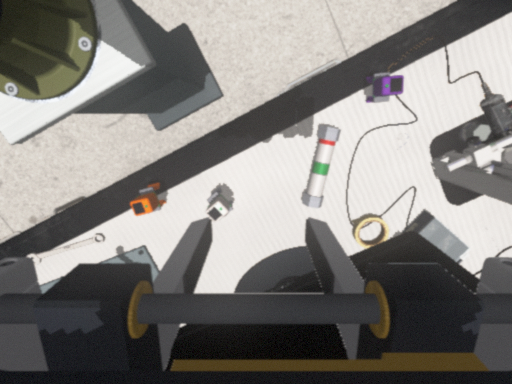

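The wrist view shows the cartridge at (320,168), the reader at (218,208) and the station's edge at the lower left. The camera sits on the tool's +x side. Next I look at the station.

Call:
step_arm([
  {"hand": 0,"delta_pos": [-24,-30,3],"yaw": 0},
  {"hand": 0,"delta_pos": [-24,-30,3],"yaw": 0},
  {"hand": 0,"delta_pos": [-24,-30,3],"yaw": 0},
  {"hand": 0,"delta_pos": [-24,-30,3],"yaw": 0},
  {"hand": 0,"delta_pos": [-24,-30,3],"yaw": 0},
])

```text
clock: 1.4
tcp_pos: [0.4184, 0.0653, 0.3105]
tool_rot: [0.231, 0.973, -0.0, -0.001]
contact_force: [0.6, 1.7, -0.1]
finger_gap: 0.0468
```

Call:
step_arm([
  {"hand": 0,"delta_pos": [-24,-30,3],"yaw": 0},
  {"hand": 0,"delta_pos": [-24,-30,3],"yaw": 0},
  {"hand": 0,"delta_pos": [-24,-30,3],"yaw": 0},
  {"hand": 0,"delta_pos": [-24,-30,3],"yaw": 0},
  {"hand": 0,"delta_pos": [-24,-30,3],"yaw": 0},
])

```text
clock: 1.82
tcp_pos: [0.4583, -0.1228, 0.2954]
tool_rot: [0.231, 0.973, 0.0, -0.001]
contact_force: [1.5, 0.8, 0.1]
finger_gap: 0.0469
```

Call:
step_arm([
  {"hand": 0,"delta_pos": [0,0,0],"yaw": -6.4},
  {"hand": 0,"delta_pos": [0,0,0],"yaw": -6.4},
  {"hand": 0,"delta_pos": [0,0,0],"yaw": -6.4},
  {"hand": 0,"delta_pos": [0,0,0],"yaw": -6.4},
  {"hand": 0,"delta_pos": [0,0,0],"yaw": -6.4},
])

```text
clock: 2.23
tcp_pos: [0.4583, -0.1209, 0.2954]
tool_rot: [-0.048, 0.999, 0.0, -0.001]
contact_force: [-0.3, 0.4, 0.1]
finger_gap: 0.0472
```

Call:
step_arm([
  {"hand": 0,"delta_pos": [0,0,0],"yaw": -6.4},
  {"hand": 0,"delta_pos": [0,0,0],"yaw": -6.4},
  {"hand": 0,"delta_pos": [0,0,0],"yaw": -6.4},
  {"hand": 0,"delta_pos": [0,0,0],"yaw": 0},
  {"hand": 0,"delta_pos": [0,0,0],"yaw": 0},
])

```text
clock: 2.65
tcp_pos: [0.4583, -0.1212, 0.2958]
tool_rot: [-0.21, 0.978, 0.0, -0.001]
contact_force: [0.3, -0.6, -0.5]
finger_gap: 0.0469
```

```bash
python3 - <<'E'
from h import *
im=grab('wrist','wrist2.png'); print(robot.get_state()['tcp_pos'],phi(),-np.asarray(im['R']).T@im['t'])
C=cloud(im);f=im['frame'];H,S,V=[q.astype(int) for q in cv2.split(cv2.cvtColor(f,cv2.COLOR_RGB2HSV))]
Z=C[...,2]
def comps(m,name,A):
    n,l,s,ce=cv2.connectedComponentsWithStats(m.astype(np.uint8))
    for i in range(1,n):
        if s[i,4]>A: print(name,s[i],ce[i].round(1),C[l==i].mean(0).round(4),C[l==i].max(0).round(4),rectfit(C[l==i]))
comps(((H<8)|(H>172))&(S>120)&(V>80)&(Z<.2),'red',15)
comps((abs(H-110)<12)&(S>100)&(V>50)&(Z<.2),'blue',40)
comps((Z>.004)&(Z<.0165)&(H>60)&(H<120),'plate',150)
comps((Z>.03)&(Z<.075)&(V<110),'dark',30)
E
```

```text
[ 0.4582985  -0.12141368  0.29600011] 114.17592190674102 [ 0.38746682 -0.1530152   0.50646882]
red [271 151   9  11  71] [274.9 156.2] [ 0.434  -0.1049  0.0936] [ 0.4409 -0.0982  0.0956] (array([ 434.1, -104.7]), array([13.8, 11.9]), 24.93)
red [ 77 193   7   6  32] [ 79.7 195.6] [ 0.6451 -0.382   0.0315] [ 0.6522 -0.3767  0.0332] (array([ 645.2, -382.4]), array([ 9.6, 11.3]), 30.5)
red [ 56 197   7   7  35] [ 58.6 200. ] [ 0.6685 -0.4139  0.0313] [ 0.6759 -0.408   0.0332] (array([ 668.7, -412.9]), array([11.4,  9.7]), 25.08)
red [504 238   8  11  37] [508.3 241.8] [0.4081 0.3686 0.0267] [0.4161 0.3749 0.0327] (array([409.1, 371.1]), array([15.1,  6.9]), 46.44)
blue [85 86 15 18 78] [91.9 94.9] [ 0.4726 -0.409   0.0275] [ 0.4824 -0.3958  0.0294] (array([ 471.5, -409.1]), array([27.7, 10.4]), 52.37)
blue [144 110  22  27 358] [154.8 122.8] [ 0.4668 -0.2921  0.0606] [ 0.486  -0.2802  0.0635] (array([ 467.1, -292.1]), array([23. , 36.7]), 85.75)
plate [ 154   90  116  103 5009] [208.7 142.5] [ 0.4695 -0.2102  0.0107] [ 0.5311 -0.0947  0.0164] (array([ 475.1, -205.6]), array([220. ,  99.
[... 1633 characters left out ...]
864] [ 77.9 216.5] [ 0.6847 -0.3742  0.0325] [ 0.736  -0.3255  0.0427] (array([ 683.9, -374.8]), array([95.1, 58.5]), 35.65)
dark [402 193  15  10  54] [408.6 198.7] [0.4116 0.1417 0.0448] [0.4172 0.1557 0.058 ] (array([412. , 143.8]), array([23.4, 11.4]), 86.48)
dark [ 97 235  11  19  70] [102.1 244.1] [ 0.7206 -0.3202  0.0309] [ 0.7406 -0.3098  0.033 ] (array([ 720.5, -320.1]), array([36.9, 16. ]), 21.98)
dark [156 250  33  18 242] [175.8 257.8] [ 0.6897 -0.186   0.0334] [ 0.7131 -0.1694  0.0374] (array([ 690.3, -193.8]), array([38.6, 54.2]), 7.98)
dark [192 353  23   7  99] [200.6 356.9] [ 0.8832 -0.0611  0.0359] [ 0.8861 -0.0327  0.0459] (array([882.9, -55.6]), array([ 3.7, 45.9]), 3.82)
```

View pics/wrist2.png

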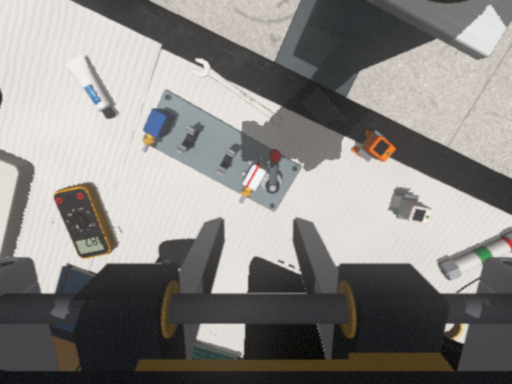

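The view shows the station with the knob at (275,157) and hub at (273,187). The clips are at (188,138) and (229,158), with the blue outlet at (155,123).

```bash
python3 - <<'E'
from h import *
im=dict(np.load('last_wrist.npz'));C=cloud(im);Z=C[...,2];f=im['frame'];H,S,V=[q.astype(int) for q in cv2.split(cv2.cvtColor(f,cv2.COLOR_RGB2HSV))]
win=np.zeros(Z.shape,bool);win[80:215,140:305]=1
m=win&(Z>.005)&(Z<.0165)&(H>60)&(H<120)
m=cv2.morphologyEx(m.astype(np.uint8),cv2.MORPH_OPEN,np.ones((3,3)))>0
c,s,a=rectfit(C[m]); print(c,s,a)
# axis direction
ang=a if s[0]>s[1] else a+90
y=np.array([np.cos(np.radians(ang)),np.sin(np.radians(ang))]); y*=np.sign(y[1]); x=np.array([y[1],-y[0]])
seat=c-24*y; print('yaxis',y,'ang',np.degrees(np.arctan2(y[1],y[0])),'seat',seat)
L=lambda p:np.array([(np.array(p)-seat)@x,(np.array(p)-seat)@y]).round(1)
piv=seat+123*y; print('pivot',piv,'knob local',L((434,-104.7)),'pivot-knob',L((434,-104.7))-[0,123],'hub',L((483.8,-84.1)))
q=win&(Z>.033)&(Z<.075)
n,l,st,ce=cv2.connectedComponentsWithStats(q.astype(np.uint8))
for i in range(1,n):
    if st[i,4]>15:
        P=C[l==i]; Q=np.array([L(p[:2]*1000) for p in P]); print(ce[i].round(),len(P),'local min',Q.min(0),'max',Q.max(0),'mean',Q.mean(0).round(1),'zmax',P[:,2].max().round(4))
E
```

```text
[ 477.2 -181.8] [267.9  99.3] 85.04
yaxis [0.08646025 0.9962553 ] ang 85.04 seat [ 475.12495408 -205.71012724]
pivot [485.7595644  -83.17072515] knob local [-49.7  97.1] pivot-knob [-49.7 -25.9] hub [ -1.9 121.9]
[155. 127.] 727 local min [ -20.5 -100.7] max [ 52.9 -73. ] mean [  5.4 -85.3] zmax 0.0635
[191. 130.] 76 local min [-22.1 -42.3] max [-11.4 -28.3] mean [-17.6 -34.6] zmax 0.0657
[181. 148.] 88 local min [ 10.4 -42.6] max [ 21.2 -28.4] mean [ 16.  -35.2] zmax 0.064
[231. 152.] 63 local min [-21.8  29.6] max [-11.4  43.3] mean [-17.4  36.5] zmax 0.0649
[261. 180.] 985 local min [-37.9  75.4] max [ 54.3 137.4] mean [ -0.7 101. ] zmax 0.0646
[221. 170.] 75 local min [10.3 29.7] max [22.1 43.4] mean [16.  36.6] zmax 0.0649
```

Call:
step_arm([
  {"hand": 0,"delta_pos": [7.4,12.6,20],"yaw": 0},
  {"hand": 0,"delta_pos": [7.4,12.6,30],"yaw": 0},
  {"hand": 0,"delta_pos": [0,0,36],"yaw": 1.7},
  {"hand": 0,"delta_pos": [0,0,36],"yaw": 0},
  {"hand": 0,"delta_pos": [0,0,36],"yaw": 0},
])

```text
clock: 3.12
tcp_pos: [0.434, -0.1048, 0.1372]
tool_rot: [-0.195, 0.981, -0.0, 0.0]
contact_force: [1.2, -1.3, -0.2]
finger_gap: 0.0473
```

Call:
step_arm([
  {"hand": 0,"delta_pos": [0,0,36],"yaw": 0},
  {"hand": 0,"delta_pos": [0,0,28],"yaw": 0},
  {"hand": 0,"delta_pos": [0,0,10],"yaw": 0},
  {"hand": 0,"delta_pos": [0,0,0],"yaw": 0},
  {"hand": 0,"delta_pos": [0,0,0],"yaw": 0},
])

```text
clock: 3.53
tcp_pos: [0.4349, -0.1054, 0.0656]
tool_rot: [-0.196, 0.981, -0.0, 0.0]
contact_force: [0.1, -0.5, 0.1]
finger_gap: 0.047
```

Call:
step_arm([
  {"hand": 1,"delta_pos": [0,0,0],"yaw": 0},
  {"hand": 1,"delta_pos": [0,0,0],"yaw": 0},
  {"hand": 1,"delta_pos": [0,0,0],"yaw": 0},
  {"hand": 1,"delta_pos": [0,0,0],"yaw": 0},
  {"hand": 1,"delta_pos": [0,0,0],"yaw": 0},
], grip_force=15)

```text
clock: 3.95
tcp_pos: [0.4345, -0.1054, 0.0651]
tool_rot: [-0.196, 0.981, -0.0, 0.0]
contact_force: [0.5, -0.3, -0.0]
finger_gap: 0.0171
```

Call:
step_arm([
  {"hand": 1,"delta_pos": [-0.34,6.13,0],"yaw": 6.4},
  {"hand": 1,"delta_pos": [-0.34,6.13,0],"yaw": 6.4},
  {"hand": 1,"delta_pos": [-0.34,6.13,0],"yaw": 6.4},
  {"hand": 1,"delta_pos": [-0.34,6.13,0],"yaw": 6.4},
  {"hand": 1,"delta_pos": [-0.34,6.13,0],"yaw": 6.4},
])

```text
clock: 4.37
tcp_pos: [0.4308, -0.075, 0.0649]
tool_rot: [0.084, 0.996, -0.0, 0.0]
contact_force: [0.4, -0.2, 0.6]
finger_gap: 0.0003
```

Call:
step_arm([
  {"hand": 1,"delta_pos": [-0.34,6.13,0],"yaw": 6.4},
  {"hand": 1,"delta_pos": [-0.34,6.13,0],"yaw": 6.4},
  {"hand": 1,"delta_pos": [-0.34,6.13,0],"yaw": 6.4},
  {"hand": 1,"delta_pos": [-0.34,6.13,0],"yaw": 6.4},
  {"hand": 1,"delta_pos": [-0.34,6.13,0],"yaw": 6.4},
])

```text
clock: 4.78
tcp_pos: [0.444, -0.0476, 0.0649]
tool_rot: [0.356, 0.935, 0.0, 0.0]
contact_force: [-0.2, 0.1, -0.8]
finger_gap: 0.0005
```

Call:
step_arm([
  {"hand": 1,"delta_pos": [-0.34,6.13,0],"yaw": 6.4},
  {"hand": 1,"delta_pos": [-0.34,6.13,0],"yaw": 6.4},
  {"hand": 1,"delta_pos": [-0.34,6.13,0],"yaw": 6.4},
  {"hand": 1,"delta_pos": [-0.34,6.13,0],"yaw": 6.4},
  {"hand": 1,"delta_pos": [-0.34,6.13,0],"yaw": 6.4},
])

```text
clock: 5.2
tcp_pos: [0.4696, -0.0313, 0.0648]
tool_rot: [0.6, 0.8, 0.0, 0.0]
contact_force: [0.3, -0.2, -0.5]
finger_gap: 0.0002
```

Call:
step_arm([
  {"hand": 1,"delta_pos": [0,1,0],"yaw": 0},
  {"hand": 1,"delta_pos": [0,1,0],"yaw": 0},
  {"hand": 1,"delta_pos": [0,0,0],"yaw": 0},
  {"hand": 1,"delta_pos": [0,0,0],"yaw": 0},
  {"hand": 1,"delta_pos": [0,0,0],"yaw": 0},
])

```text
clock: 5.62
tcp_pos: [0.4711, -0.031, 0.0647]
tool_rot: [0.597, 0.802, -0.0, -0.0]
contact_force: [-0.1, 0.4, 0.6]
finger_gap: 0.0004
```

```bash
python3 - <<'E'
from h import *
im=grab('wrist');sc=grab('scene')
a=im['frame'][100:384,130:430]; b=cv2.resize(sc['frame'][190:290,240:360],(360,300),interpolation=cv2.INTER_CUBIC)
c=np.zeros((300,660,3),np.uint8);c[:284,:300]=a;c[:,300:]=b
cv2.imwrite('pics/knob1.png',c[...,::-1])
for n,i in (('w',im),('s',sc)):
    C=cloud(i);H,S,V=[q.astype(int) for q in cv2.split(cv2.cvtColor(i['frame'],cv2.COLOR_RGB2HSV))]
    m=((H<8)|(H>172))&(S>120)&(V>60)&(C[...,2]<.2)&(C[...,2]>.05)&(abs(C[...,1]+.08)<.13)
    nn,l,s,ce=cv2.connectedComponentsWithStats(m.astype(np.uint8))
    for k in range(1,nn):
        if s[k,4]>5: print(n,s[k],C[l==k].mean(0),C[l==k].min(0),C[l==k].max(0))
E
```

```text
s [429  35  12   9  27] [ 1.88588094 -0.1196103   0.15531145] [ 1.76829564 -0.1754167   0.12345875] [ 1.94808655 -0.08338729  0.19819593]
s [272 224   5  11  45] [ 0.43050496 -0.1060316   0.07955521] [ 0.42204312 -0.11346002  0.05308673] [ 0.46803026 -0.08596766  0.09391049]
```

View pics/knob1.png

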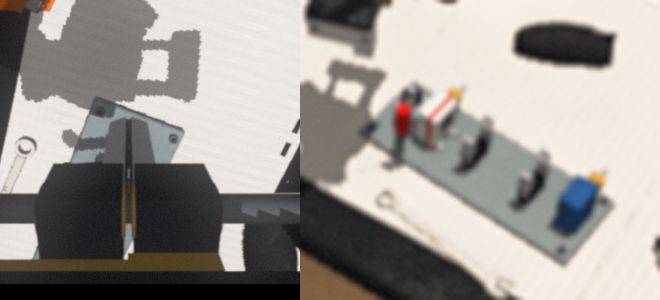

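```bash
python3 - <<'E'
from h import *
im=dict(np.load('last_wrist.npz'));s=robot.get_state()
p=s['tcp_pos'];q=im['R']@p+im['t'];print(p,phi(),im['fx']*q[0]/q[2]+im['cx'],im['fy']*q[1]/q[2]+im['cy'],q[2])
C=cloud(im)
for v in (205,210,215,218,221,224,227,230,240,250,260): print(v,[C[v,u].round(3).tolist() for u in (248,252,266,270)])
q=im['R']@np.array([.434,-.1047,.0936])+im['t'];print('knob px',im['fx']*q[0]/q[2]+im['cx'],im['fy']*q[1]/q[2]+im['cy'])
E
```

```text
[ 0.47110486 -0.03099685  0.06468721] 16.687775290457623 258.25275560731035 214.0503491251553 0.22375501171297424
205 [[0.465, -0.045, 0.008], [0.469, -0.046, 0.001], [0.483, -0.041, 0.002], [0.487, -0.04, 0.002]]
210 [[0.466, -0.049, 0.01], [0.47, -0.048, 0.01], [0.484, -0.047, 0.001], [0.488, -0.046, 0.001]]
215 [[0.467, -0.054, 0.01], [0.471, -0.053, 0.011], [0.485, -0.049, 0.009], [0.489, -0.048, 0.01]]
218 [[0.468, -0.057, 0.01], [0.464, -0.023, 0.098], [0.473, -0.021, 0.098], [0.489, -0.051, 0.01]]
221 [[0.462, -0.024, 0.104], [0.464, -0.023, 0.104], [0.473, -0.02, 0.104], [0.476, -0.02, 0.104]]
224 [[0.462, -0.024, 0.108], [0.464, -0.022, 0.11], [0.473, -0.021, 0.107], [0.476, -0.02, 0.108]]
227 [[0.462, -0.023, 0.115], [0.465, -0.023, 0.114], [0.473, -0.02, 0.114], [0.475, -0.02, 0.114]]
230 [[0.462, -0.023, 0.119], [0.465, -0.023, 0.118], [0.473, -0.021, 0.118], [0.475, -0.02, 0.118]]
240 [[0.463, -0.024, 0.131], [0.465, -0.023, 0.132], [0.472, -0.02, 0.133], [0.474, -0.02, 0.133]]
250 [[0.463, -0.023, 0.145], [0.465, -0.022, 0.144], [0.472, -0.021, 0.144], [0.474, -0.02, 0.145]]
260 [[0.463, -0.023, 0.154], [0.465, -0.023, 0.154], [0.472, -0.021, 0.154], [0.473, -0.02, 0.155]]
knob px 183.05504444927277 302.23926043162567
```

The fingertips actually sit about 31 mm above the reported TCP: the wrist depth puts them at z≈0.097 with the TCP at 0.065. The fingers therefore closed just above the knob, which hasn't moved. I'll go back, grip lower and watch the force.

Call:
step_arm([
  {"hand": 0,"delta_pos": [0,0,-30],"yaw": 0},
  {"hand": 0,"delta_pos": [-15,-14.1,0],"yaw": 0},
  {"hand": 0,"delta_pos": [-15,-14.1,0],"yaw": 0},
  {"hand": 0,"delta_pos": [-15,-14.1,0],"yaw": 0},
  {"hand": 0,"delta_pos": [-15.2,-14.2,0],"yaw": 0},
])

```text
clock: 6.13
tcp_pos: [0.4338, -0.1055, 0.0948]
tool_rot: [0.597, 0.802, 0.0, 0.0]
contact_force: [-0.7, 0.2, -0.6]
finger_gap: 0.0304
```

Call:
step_arm([
  {"hand": 0,"delta_pos": [0,0,0],"yaw": -7},
  {"hand": 0,"delta_pos": [0,0,0],"yaw": -7},
  {"hand": 0,"delta_pos": [0,0,0],"yaw": -7},
  {"hand": 0,"delta_pos": [0,0,0],"yaw": -7},
  {"hand": 0,"delta_pos": [0,0,0],"yaw": -7},
])

```text
clock: 6.55
tcp_pos: [0.4342, -0.1049, 0.0947]
tool_rot: [0.325, 0.946, 0.0, 0.0]
contact_force: [-0.3, -0.3, 0.4]
finger_gap: 0.0472
```

Call:
step_arm([
  {"hand": 0,"delta_pos": [0,0,0],"yaw": -7},
  {"hand": 0,"delta_pos": [0,0,0],"yaw": -7},
  {"hand": 0,"delta_pos": [0,0,0],"yaw": -7},
  {"hand": 0,"delta_pos": [0,0,0],"yaw": -7},
  {"hand": 0,"delta_pos": [0,0,0],"yaw": -7},
])

```text
clock: 6.97
tcp_pos: [0.4343, -0.1048, 0.0947]
tool_rot: [0.026, 1.0, -0.0, 0.0]
contact_force: [-0.2, -0.1, -0.0]
finger_gap: 0.0472
```

Call:
step_arm([
  {"hand": 0,"delta_pos": [0,0,0],"yaw": -7},
  {"hand": 0,"delta_pos": [0,0,0],"yaw": -7},
  {"hand": 0,"delta_pos": [0,0,0],"yaw": -7},
  {"hand": 0,"delta_pos": [0,0,0],"yaw": -5},
  {"hand": 0,"delta_pos": [0,0,0],"yaw": 0},
])

```text
clock: 7.38
tcp_pos: [0.4343, -0.1048, 0.0947]
tool_rot: [-0.199, 0.98, -0.0, 0.0]
contact_force: [-0.4, 0.2, 0.0]
finger_gap: 0.0469
```

```bash
python3 - <<'E'
from h import *
im=grab('wrist','wrist3.png');s=robot.get_state();p=s['tcp_pos'];print(p,phi(),s['finger_gap'])
C=cloud(im)
for v in (212,215,218,220,222,226): print(v,[C[v,u].round(3).tolist() for u in (212,220,295,303)])
E
```

```text
[ 0.43427539 -0.10480398  0.09467671] 112.57290215274445 0.04712407061843387
212 [[0.481, -0.141, 0.011], [0.478, -0.133, 0.011], [0.444, -0.057, 0.015], [0.441, -0.048, 0.011]]
215 [[0.484, -0.14, 0.011], [0.481, -0.131, 0.011], [0.447, -0.056, 0.016], [0.445, -0.046, 0.012]]
218 [[0.487, -0.138, 0.011], [0.435, -0.132, 0.129], [0.451, -0.054, 0.014], [0.448, -0.045, 0.011]]
220 [[0.437, -0.136, 0.133], [0.435, -0.132, 0.132], [0.417, -0.085, 0.128], [0.414, -0.081, 0.131]]
222 [[0.437, -0.136, 0.136], [0.435, -0.131, 0.135], [0.417, -0.086, 0.132], [0.414, -0.082, 0.136]]
226 [[0.437, -0.135, 0.142], [0.436, -0.13, 0.138], [0.418, -0.086, 0.137], [0.415, -0.082, 0.142]]
```

View pics/wrist3.png

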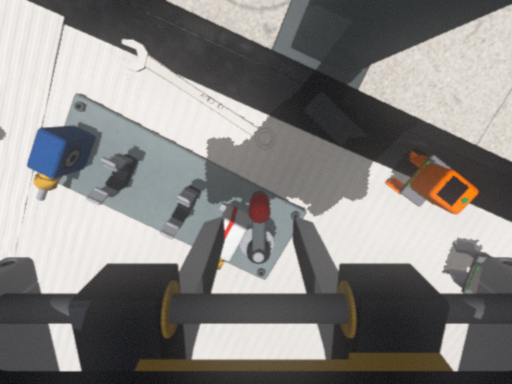

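The wrist view shows the knob (260,207) centred between the fingertips (218,220) and (300,220). The tips are at about z=0.128 with the TCP at 0.095, so the +32 mm offset is confirmed.

Call:
step_arm([
  {"hand": 0,"delta_pos": [0,0,15],"yaw": 0},
  {"hand": 0,"delta_pos": [0,0,15],"yaw": 0},
  {"hand": 0,"delta_pos": [0,0,10],"yaw": 0},
  {"hand": 0,"delta_pos": [0,0,5],"yaw": 0},
  {"hand": 0,"delta_pos": [0,0,5],"yaw": 0},
])

```text
clock: 7.85
tcp_pos: [0.4343, -0.1048, 0.0443]
tool_rot: [-0.196, 0.981, 0.0, -0.0]
contact_force: [1.1, -0.4, -0.1]
finger_gap: 0.047
```

Call:
step_arm([
  {"hand": 0,"delta_pos": [0,0,4],"yaw": 0},
  {"hand": 0,"delta_pos": [0,0,4],"yaw": 0},
  {"hand": 0,"delta_pos": [0,0,4],"yaw": 0},
  {"hand": 1,"delta_pos": [0,0,0],"yaw": 0},
  {"hand": 1,"delta_pos": [0,0,0],"yaw": 0},
])

```text
clock: 8.27
tcp_pos: [0.4344, -0.1048, 0.0327]
tool_rot: [-0.196, 0.981, 0.0, -0.0]
contact_force: [0.7, -0.4, 0.5]
finger_gap: 0.0372
```

Call:
step_arm([
  {"hand": 1,"delta_pos": [0,0,0],"yaw": 0},
  {"hand": 1,"delta_pos": [0,0,0],"yaw": 0},
  {"hand": 1,"delta_pos": [0,0,0],"yaw": 0},
  {"hand": 1,"delta_pos": [0,0,0],"yaw": 0},
  {"hand": 1,"delta_pos": [0,0,0],"yaw": 0},
], grip_force=15)

```text
clock: 8.68
tcp_pos: [0.4344, -0.1047, 0.0328]
tool_rot: [-0.196, 0.981, -0.0, 0.0]
contact_force: [-1.2, 0.7, 2.5]
finger_gap: 0.0179
```

Call:
step_arm([
  {"hand": 1,"delta_pos": [-0.34,6.1,0],"yaw": 6.35},
  {"hand": 1,"delta_pos": [-0.34,6.1,0],"yaw": 6.35},
  {"hand": 1,"delta_pos": [-0.34,6.1,0],"yaw": 6.35},
  {"hand": 1,"delta_pos": [-0.34,6.1,0],"yaw": 6.35},
  {"hand": 1,"delta_pos": [-0.34,6.1,0],"yaw": 6.35},
])

```text
clock: 9.1
tcp_pos: [0.4307, -0.0747, 0.0328]
tool_rot: [0.082, 0.997, -0.0, 0.0]
contact_force: [-1.3, -1.6, 2.0]
finger_gap: 0.018
```

Call:
step_arm([
  {"hand": 1,"delta_pos": [-0.34,6.1,0],"yaw": 6.35},
  {"hand": 1,"delta_pos": [-0.34,6.1,0],"yaw": 6.35},
  {"hand": 1,"delta_pos": [-0.34,6.1,0],"yaw": 6.35},
  {"hand": 1,"delta_pos": [-0.34,6.1,0],"yaw": 6.35},
  {"hand": 1,"delta_pos": [-0.34,6.1,0],"yaw": 6.35},
])

```text
clock: 9.52
tcp_pos: [0.4434, -0.047, 0.0328]
tool_rot: [0.352, 0.936, 0.0, -0.0]
contact_force: [-2.5, 2.1, 3.8]
finger_gap: 0.0176
```

Call:
step_arm([
  {"hand": 1,"delta_pos": [-0.34,6.1,0],"yaw": 6.35},
  {"hand": 1,"delta_pos": [-0.34,6.1,0],"yaw": 6.35},
  {"hand": 1,"delta_pos": [-0.34,6.1,0],"yaw": 6.35},
  {"hand": 1,"delta_pos": [-0.34,6.1,0],"yaw": 6.35},
  {"hand": 1,"delta_pos": [-0.34,6.1,0],"yaw": 6.35},
])

```text
clock: 9.93
tcp_pos: [0.4689, -0.0301, 0.0329]
tool_rot: [0.594, 0.804, 0.0, -0.0]
contact_force: [-2.7, 4.5, 3.9]
finger_gap: 0.0176
```

Call:
step_arm([
  {"hand": 1,"delta_pos": [0,1,0],"yaw": 0},
  {"hand": 1,"delta_pos": [0,1,0],"yaw": 0},
  {"hand": 1,"delta_pos": [0,0,0],"yaw": 0},
  {"hand": 1,"delta_pos": [0,0,0],"yaw": 0},
  {"hand": 1,"delta_pos": [0,0,0],"yaw": 0},
])

```text
clock: 10.35
tcp_pos: [0.4693, -0.03, 0.0327]
tool_rot: [0.592, 0.806, -0.001, -0.001]
contact_force: [-12.3, 2.3, 11.8]
finger_gap: 0.0178
```

The lever hit its stop at about 112.4°, so it is fully open. Next is the cartridge.

Call:
step_arm([
  {"hand": 0,"delta_pos": [0,0,0],"yaw": 0},
  {"hand": 0,"delta_pos": [0,0,0],"yaw": 0},
  {"hand": 0,"delta_pos": [0,0,0],"yaw": 0},
  {"hand": 0,"delta_pos": [0,0,-30],"yaw": 0},
  {"hand": 0,"delta_pos": [0,0,-30],"yaw": 0},
])

```text
clock: 10.77
tcp_pos: [0.4698, -0.0302, 0.0924]
tool_rot: [0.592, 0.806, -0.001, -0.001]
contact_force: [0.7, 0.2, 0.4]
finger_gap: 0.0459
```

Call:
step_arm([
  {"hand": -1,"delta_pos": [0,0,-31],"yaw": -6.1},
  {"hand": -1,"delta_pos": [0,0,-31],"yaw": -6.1},
  {"hand": -1,"delta_pos": [0,0,-31],"yaw": -6.1},
  {"hand": -1,"delta_pos": [0,0,-31],"yaw": -6.1},
  {"hand": -1,"delta_pos": [0,0,-31],"yaw": -6.1},
])

```text
clock: 11.18
tcp_pos: [0.4705, -0.0303, 0.2493]
tool_rot: [0.357, 0.934, 0.0, 0.0]
contact_force: [0.6, -0.2, -0.6]
finger_gap: 0.0767
```

Call:
step_arm([
  {"hand": -1,"delta_pos": [0,0,0],"yaw": -6.1},
  {"hand": -1,"delta_pos": [33,16.1,0],"yaw": 0},
  {"hand": -1,"delta_pos": [33,16.1,0],"yaw": 0},
  {"hand": -1,"delta_pos": [33,16.1,0],"yaw": 0},
  {"hand": -1,"delta_pos": [33,16.1,0],"yaw": 0},
])

```text
clock: 11.6
tcp_pos: [0.4009, 0.1004, 0.2477]
tool_rot: [0.309, 0.951, 0.0, 0.0]
contact_force: [0.6, 0.9, -0.1]
finger_gap: 0.0941
```

Call:
step_arm([
  {"hand": -1,"delta_pos": [17.6,35.6,0],"yaw": 0},
  {"hand": -1,"delta_pos": [17.6,35.6,0],"yaw": 0},
  {"hand": -1,"delta_pos": [17.6,35.6,0],"yaw": 0},
  {"hand": -1,"delta_pos": [17.6,35.6,0],"yaw": 0},
  {"hand": -1,"delta_pos": [17.6,35.6,0],"yaw": 0},
])

```text
clock: 12.02
tcp_pos: [0.4352, 0.2973, 0.2476]
tool_rot: [0.309, 0.951, 0.0, 0.0]
contact_force: [-0.2, -1.4, 0.0]
finger_gap: 0.0939
```

Call:
step_arm([
  {"hand": -1,"delta_pos": [17.6,35.6,0],"yaw": 0},
  {"hand": -1,"delta_pos": [0,0,0],"yaw": 0},
  {"hand": -1,"delta_pos": [0,0,0],"yaw": 0},
  {"hand": -1,"delta_pos": [0,0,0],"yaw": 0},
  {"hand": -1,"delta_pos": [0,0,0],"yaw": 0},
])

```text
clock: 12.43
tcp_pos: [0.4421, 0.3333, 0.2479]
tool_rot: [0.31, 0.951, 0.0, 0.0]
contact_force: [-0.2, 0.1, -1.2]
finger_gap: 0.0941
```

```bash
python3 - <<'E'
from h import *
im=grab('wrist');s=robot.get_state();p=s['tcp_pos'];F=phi();print(p,F,s['qpos'].round(2),s['finger_gap'])
C=cloud(im);Z=C[...,2];H,S,V=[q.astype(int) for q in cv2.split(cv2.cvtColor(im['frame'],cv2.COLOR_RGB2HSV))]
near=np.hypot(C[...,0]-.449,C[...,1]-.346)<.1
m=near&(Z>.012)&(Z<.06)
n,l,st,ce=cv2.connectedComponentsWithStats(m.astype(np.uint8));k=1+np.argmax(st[1:,4]);m=l==k
P=C[m]; print('cart',ce[k],rectfit(P),'top',np.percentile(Z[m],98))
g=m&(abs(H-65)<25)&(S>70); r=m&((H<10)|(H>170))&(S>90); print('green',C[g].mean(0),'red',C[r].mean(0))
# reader in view?
q=(np.hypot(C[...,0]-.4244,C[...,1]-.1509)<.06)&(Z>.06)&(Z<.12); print('reader',q.sum(), rectfit(C[q]) if q.sum()>20 else '')
E
```

```text
[0.44212108 0.33325469 0.24810833] 53.92161607672725 [ 0.58  0.26  1.4  -0.    1.48 -0.36] 0.09384093356638311
cart [269.52130326 161.74987469] (array([453.1, 347.9]), array([ 39.3, 149.6]), 52.45) top 0.03560519077962699
green [0.45210703 0.34708258 0.03072279] red [0.41387249 0.37672296 0.03085367]
reader 427 (array([422. , 150.4]), array([22.1, 33.4]), 12.63)
```

Call:
step_arm([
  {"hand": -1,"delta_pos": [0,0,0],"yaw": 1.5},
  {"hand": -1,"delta_pos": [0.3,17.7,30],"yaw": 0},
  {"hand": -1,"delta_pos": [0,0,36],"yaw": 0},
  {"hand": -1,"delta_pos": [0,0,36],"yaw": 0},
  {"hand": -1,"delta_pos": [0,0,36],"yaw": 0},
])

```text
clock: 12.9
tcp_pos: [0.4527, 0.3476, 0.1088]
tool_rot: [0.322, 0.947, 0.001, 0.0]
contact_force: [1.2, 0.8, -0.0]
finger_gap: 0.0938
```

Call:
step_arm([
  {"hand": -0.5,"delta_pos": [0,0,36],"yaw": 0},
  {"hand": -0.5,"delta_pos": [0,0,30],"yaw": 0},
  {"hand": -0.5,"delta_pos": [0,0,20],"yaw": 0},
  {"hand": -0.5,"delta_pos": [0,0,16],"yaw": 0},
  {"hand": -0.5,"delta_pos": [0,0,10],"yaw": 0},
])

```text
clock: 13.32
tcp_pos: [0.4522, 0.3473, -0.0037]
tool_rot: [0.322, 0.947, -0.001, -0.0]
contact_force: [0.8, -0.8, -0.6]
finger_gap: 0.0705
```

Call:
step_arm([
  {"hand": -0.5,"delta_pos": [0,0,7],"yaw": 0},
  {"hand": -0.5,"delta_pos": [0,0,6],"yaw": 0},
  {"hand": -0.5,"delta_pos": [0,0,4],"yaw": 0},
  {"hand": -0.5,"delta_pos": [0,0,0],"yaw": 0},
  {"hand": -0.5,"delta_pos": [0,0,0],"yaw": 0},
])

```text
clock: 13.73
tcp_pos: [0.4527, 0.3486, -0.0188]
tool_rot: [0.322, 0.947, 0.0, 0.0]
contact_force: [1.0, 0.5, -0.2]
finger_gap: 0.0708
```

Call:
step_arm([
  {"hand": -0.5,"delta_pos": [0,0,4],"yaw": 0},
  {"hand": -0.5,"delta_pos": [0,0,4],"yaw": 0},
  {"hand": 1,"delta_pos": [0,0,0],"yaw": 0},
  {"hand": 1,"delta_pos": [0,0,0],"yaw": 0},
  {"hand": 1,"delta_pos": [0,0,0],"yaw": 0},
], grip_force=25)

```text
clock: 14.15
tcp_pos: [0.4525, 0.3485, -0.0273]
tool_rot: [0.322, 0.947, 0.0, 0.0]
contact_force: [-0.5, 0.3, 0.7]
finger_gap: 0.054
```

Call:
step_arm([
  {"hand": 1,"delta_pos": [0,0,0],"yaw": 0},
  {"hand": 1,"delta_pos": [0,0,0],"yaw": 0},
  {"hand": 1,"delta_pos": [0,0,0],"yaw": 0},
  {"hand": 1,"delta_pos": [0,0,0],"yaw": 0},
  {"hand": 1,"delta_pos": [0,0,0],"yaw": 0},
])

```text
clock: 14.57
tcp_pos: [0.4524, 0.3484, -0.0273]
tool_rot: [0.322, 0.947, -0.0, -0.0]
contact_force: [-0.3, -0.4, 2.5]
finger_gap: 0.0294
```

Call:
step_arm([
  {"hand": 1,"delta_pos": [0,0,-20],"yaw": 0},
  {"hand": 1,"delta_pos": [0,0,-25],"yaw": 0},
  {"hand": 1,"delta_pos": [0,0,-25],"yaw": 0},
  {"hand": 1,"delta_pos": [0,0,-25],"yaw": 0},
  {"hand": 1,"delta_pos": [0,0,-25],"yaw": 0},
])

```text
clock: 14.98
tcp_pos: [0.4521, 0.3482, 0.0935]
tool_rot: [0.322, 0.947, -0.0, -0.0]
contact_force: [-0.4, 0.1, -4.1]
finger_gap: 0.0297
```

Call:
step_arm([
  {"hand": 1,"delta_pos": [-15.7,-32.6,-8],"yaw": 0},
  {"hand": 1,"delta_pos": [-15.7,-32.6,-8],"yaw": 0},
  {"hand": 1,"delta_pos": [-15.7,-32.6,-8],"yaw": 0},
  {"hand": 1,"delta_pos": [-15.7,-32.6,-8],"yaw": 0},
  {"hand": 1,"delta_pos": [-15.7,-32.6,-8],"yaw": 0},
])

```text
clock: 15.4
tcp_pos: [0.4145, 0.1699, 0.1326]
tool_rot: [0.321, 0.947, -0.0, -0.0]
contact_force: [1.9, -0.8, -3.1]
finger_gap: 0.0296
```

Call:
step_arm([
  {"hand": 1,"delta_pos": [-15.7,-32.6,-8],"yaw": 0},
  {"hand": 1,"delta_pos": [-15.7,-32.6,-8],"yaw": 0},
  {"hand": 1,"delta_pos": [0,0,0],"yaw": 5.74},
  {"hand": 1,"delta_pos": [0,0,0],"yaw": 5.74},
  {"hand": 1,"delta_pos": [0,0,0],"yaw": 5.74},
])

```text
clock: 15.82
tcp_pos: [0.4006, 0.0999, 0.1487]
tool_rot: [0.462, 0.887, 0.0, 0.0]
contact_force: [-0.3, -0.4, -3.3]
finger_gap: 0.0292
```

Call:
step_arm([
  {"hand": 1,"delta_pos": [0,0,0],"yaw": 5.74},
  {"hand": 1,"delta_pos": [0,0,0],"yaw": 5.74},
  {"hand": 1,"delta_pos": [0,0,0],"yaw": 5.74},
  {"hand": 1,"delta_pos": [0,0,0],"yaw": 5.74},
  {"hand": 1,"delta_pos": [0,0,0],"yaw": 5.74},
])

```text
clock: 16.23
tcp_pos: [0.4004, 0.1005, 0.1484]
tool_rot: [0.667, 0.745, -0.0, -0.0]
contact_force: [1.1, 0.6, -3.1]
finger_gap: 0.0295
```

Call:
step_arm([
  {"hand": 1,"delta_pos": [0,0,0],"yaw": 5.74},
  {"hand": 1,"delta_pos": [0,0,0],"yaw": 5.74},
  {"hand": 1,"delta_pos": [0,0,0],"yaw": 0},
  {"hand": 1,"delta_pos": [0,0,0],"yaw": 0},
  {"hand": 1,"delta_pos": [0,0,0],"yaw": 0},
])

```text
clock: 16.65
tcp_pos: [0.4006, 0.1005, 0.1485]
tool_rot: [0.736, 0.677, -0.0, -0.0]
contact_force: [-0.4, -0.2, -4.4]
finger_gap: 0.0292
```

```bash
python3 - <<'E'
from h import *
im=grab('wrist');s=robot.get_state();p=s['tcp_pos'];F=np.radians(phi());print(p,phi(),s['qpos'].round(2),s['finger_gap'])
C=cloud(im);Z=C[...,2];H,S,V=[q.astype(int) for q in cv2.split(cv2.cvtColor(im['frame'],cv2.COLOR_RGB2HSV))]
tx=np.array([-np.sin(F),np.cos(F)]);ty=np.array([np.cos(F),np.sin(F)])
D=C[...,:2]-p[:2];a=D@tx*1000;b=D@ty*1000;zz=(Z-p[2])*1000
m=(zz>20)&(zz<75)&(abs(b)<25)&(abs(a)<110)&(np.abs(a)>12)
print('along x range',a[m].min(),a[m].max(),m.sum())
r=m&((H<10)|(H>170))&(S>90);print('red a,b,z',a[r].mean(),a[r].min(),a[r].max(),b[r].mean(),zz[r].max())
g=m&(abs(H-65)<25)&(S>70);print('green',g.sum(),a[g].min() if g.any() else 0,a[g].max() if g.any() else 0)
for lo,hi in((15,30),(30,45),(45,60),(60,75)):
    q=m&(a>lo)&(a<hi); print(lo,q.sum(),b[q].min().round(1),b[q].max().round(1),np.percentile(zz[q],98).round(1))
E
```

```text
[0.40061601 0.10052441 0.14857216] -4.750662489919331 [0.16 0.02 1.91 0.   1.21 0.24] 0.029448001653219057
along x range -76.40056844542052 74.99731190759846 8871
red a,b,z 47.891283907945265 -13.381431121103025 52.80038366587807 -0.06109902841661461 61.71754253578624
green 0 0 0
15 1164 -14.4 14.5 60.5
30 1255 -14.9 15.4 60.5
45 1551 -19.1 19.8 62.8
60 1960 -19.7 19.7 63.0
```

Call:
step_arm([
  {"hand": 1,"delta_pos": [-36.7,12.6,0],"yaw": 0.2},
  {"hand": 1,"delta_pos": [-36.7,12.6,0],"yaw": 0},
  {"hand": 1,"delta_pos": [-36.7,12.6,0],"yaw": 0},
  {"hand": 1,"delta_pos": [-36.7,12.6,0],"yaw": 0},
  {"hand": 1,"delta_pos": [-36.7,12.6,0],"yaw": 0},
])

```text
clock: 17.12
tcp_pos: [0.4473, -0.0897, 0.1487]
tool_rot: [0.737, 0.676, 0.0, 0.0]
contact_force: [2.3, 1.4, -2.5]
finger_gap: 0.0297
```

Call:
step_arm([
  {"hand": 1,"delta_pos": [-36.7,12.6,0],"yaw": 0},
  {"hand": 1,"delta_pos": [-36.7,12.6,0],"yaw": 0},
  {"hand": 1,"delta_pos": [-36.7,12.6,0],"yaw": 0},
  {"hand": 1,"delta_pos": [0,0,0],"yaw": 0},
  {"hand": 1,"delta_pos": [0,0,0],"yaw": 0},
])

```text
clock: 17.53
tcp_pos: [0.4748, -0.2023, 0.148]
tool_rot: [0.738, 0.675, -0.0, -0.001]
contact_force: [-0.3, 0.1, -3.8]
finger_gap: 0.0291
```

Call:
step_arm([
  {"hand": 1,"delta_pos": [0,0,30],"yaw": 0},
  {"hand": 1,"delta_pos": [0,0,30],"yaw": 0},
  {"hand": 1,"delta_pos": [0,0,25],"yaw": 0},
  {"hand": 1,"delta_pos": [0,0,20],"yaw": 0},
  {"hand": 1,"delta_pos": [0,0,0],"yaw": 0},
])

```text
clock: 17.95
tcp_pos: [0.473, -0.1988, 0.0401]
tool_rot: [0.737, 0.676, -0.001, -0.003]
contact_force: [0.1, -0.6, -2.7]
finger_gap: 0.0296
```

```bash
python3 - <<'E'
from h import *
im=grab('wrist','wrist4.png');s=robot.get_state();p=s['tcp_pos'];F=np.radians(phi());print(p,phi())
C=cloud(im);Z=C[...,2]
seat=np.array([475.2,-205.2]);y=np.array([.0865,.99625]);x=np.array([y[1],-y[0]])
D=C[...,:2]*1000-seat;a=D@x;b=D@y;print('tcp local',(p[:2]*1000-seat)@x,(p[:2]*1000-seat)@y)
for nm,m in (('inlet',(abs(b-88)<25)&(abs(a)<25)&(Z>.052)&(Z<.07)),('outlet',(abs(b+88)<25)&(abs(a)<25)&(Z>.052)&(Z<.07)),('cart',(Z>.08)&(Z<.11)&(abs(a)<22)&(abs(b)<90)&(abs(b-3)>14)),('clipL',(abs(b-36)<12)&(abs(a)<26)&(Z>.045)&(Z<.0655)),('clipO',(abs(b+36)<12)&(abs(a)<26)&(Z>.045)&(Z<.0655))):
    if m.sum()>5: print(nm,m.sum(),'x',a[m].min().round(1),a[m].max().round(1),'y',b[m].min().round(1),b[m].max().round(1),'z',Z[m].max().round(4))
E
```

```text
[ 0.47415513 -0.19949182  0.04253601] -4.996778707258019
tcp local -1.5347126926894277 5.596397334775541
inlet 2612 x -19.8 20.6 y 82.5 113.0 z 0.0629
outlet 14 x 16.8 19.6 y -99.9 -95.1 z 0.0612
cart 8623 x -22.0 17.4 y -70.7 81.1 z 0.1043
clipL 277 x -21.7 22.2 y 28.7 42.7 z 0.065
clipO 143 x -22.0 18.4 y -44.2 -28.3 z 0.0648
```

View pics/wrist4.png

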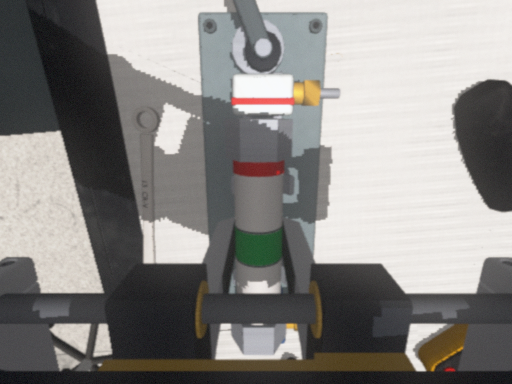

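The wrist view shows the cartridge above the station with its red ring (258,168) towards the inlet block (262,95). It is about 1.5 mm off in x and 1.3 mm in y, so I correct that.

Call:
step_arm([
  {"hand": 1,"delta_pos": [-1.2,1.4,0],"yaw": 0},
  {"hand": 1,"delta_pos": [0,0,6],"yaw": 0},
  {"hand": 1,"delta_pos": [0,0,6],"yaw": 0},
  {"hand": 1,"delta_pos": [0,0,0],"yaw": 0},
  {"hand": 1,"delta_pos": [0,0,0],"yaw": 0},
], grip_force=40)

```text
clock: 18.42
tcp_pos: [0.4763, -0.2021, 0.0317]
tool_rot: [0.738, 0.675, -0.0, -0.0]
contact_force: [0.8, 0.1, -3.4]
finger_gap: 0.0294
```

```bash
python3 - <<'E'
from h import *
s=robot.get_state();p=s['tcp_pos'];print(p,phi(),s['contact_force'])
seat=np.array([475.2,-205.2]);y=np.array([.0865,.99625]);x=np.array([y[1],-y[0]])
print('tcp local',(p[:2]*1000-seat)@x,(p[:2]*1000-seat)@y)
E
```

```text
[ 0.47631248 -0.20211132  0.03170407] -5.103689947574606 [ 0.78679779  0.07586251 -3.37535798]
tcp local 0.8411407303985576 3.173329462590456
```

Call:
step_arm([
  {"hand": 1,"delta_pos": [0.7,-0.8,0],"yaw": 0},
  {"hand": 1,"delta_pos": [0,0,5],"yaw": 0},
  {"hand": 1,"delta_pos": [0,0,5],"yaw": 0},
  {"hand": 1,"delta_pos": [0,0,4],"yaw": 0},
  {"hand": 1,"delta_pos": [0,0,0],"yaw": 0},
])

```text
clock: 18.83
tcp_pos: [0.4754, -0.2014, 0.0169]
tool_rot: [0.738, 0.675, -0.0, -0.0]
contact_force: [0.3, -0.0, -3.6]
finger_gap: 0.0288
```

Call:
step_arm([
  {"hand": 1,"delta_pos": [0,0,3],"yaw": 0},
  {"hand": 1,"delta_pos": [0,0,3],"yaw": 0},
  {"hand": 1,"delta_pos": [0,0,3],"yaw": 0},
  {"hand": 1,"delta_pos": [0,0,0],"yaw": 0},
  {"hand": 1,"delta_pos": [0,0,0],"yaw": 0},
])

```text
clock: 19.25
tcp_pos: [0.4759, -0.202, 0.0094]
tool_rot: [0.738, 0.675, -0.0, 0.001]
contact_force: [-3.8, -1.9, 7.5]
finger_gap: 0.0288
```

Call:
step_arm([
  {"hand": 1,"delta_pos": [0,0,3],"yaw": 0},
  {"hand": 1,"delta_pos": [0,0,3],"yaw": 0},
  {"hand": 1,"delta_pos": [0,0,2],"yaw": 0},
  {"hand": 1,"delta_pos": [0,0,0],"yaw": 0},
  {"hand": 1,"delta_pos": [0,0,0],"yaw": 0},
])

```text
clock: 19.67
tcp_pos: [0.4755, -0.2015, 0.0003]
tool_rot: [0.738, 0.675, -0.0, -0.0]
contact_force: [0.0, -2.7, -6.2]
finger_gap: 0.0296
```

Call:
step_arm([
  {"hand": 1,"delta_pos": [0,0,2],"yaw": 0},
  {"hand": 1,"delta_pos": [0,0,1],"yaw": 0},
  {"hand": 1,"delta_pos": [0,0,1],"yaw": 0},
  {"hand": 1,"delta_pos": [0,0,0],"yaw": 0},
  {"hand": 1,"delta_pos": [0,0,0],"yaw": 0},
])

```text
clock: 20.08
tcp_pos: [0.4756, -0.2013, -0.0024]
tool_rot: [0.738, 0.675, -0.0, -0.0]
contact_force: [-8.6, 2.6, 13.5]
finger_gap: 0.0292
```

Call:
step_arm([
  {"hand": 0,"delta_pos": [0,0,0],"yaw": 0},
  {"hand": 0,"delta_pos": [0,0,0],"yaw": 0},
  {"hand": 0,"delta_pos": [0,0,0],"yaw": 0},
  {"hand": 0,"delta_pos": [0,0,-30],"yaw": 0},
  {"hand": 0,"delta_pos": [0,0,-36],"yaw": 0},
])

```text
clock: 20.5
tcp_pos: [0.4743, -0.2006, 0.0614]
tool_rot: [0.738, 0.675, -0.001, -0.002]
contact_force: [0.5, -0.7, 0.5]
finger_gap: 0.0469
```

Call:
step_arm([
  {"hand": 0,"delta_pos": [0,0,-36],"yaw": -6},
  {"hand": 0,"delta_pos": [0,0,-36],"yaw": -6},
  {"hand": 0,"delta_pos": [0,0,-30],"yaw": -6},
  {"hand": 0,"delta_pos": [0,0,0],"yaw": -4.5},
  {"hand": 0,"delta_pos": [0,0,0],"yaw": 0},
])

```text
clock: 20.92
tcp_pos: [0.4763, -0.2017, 0.1662]
tool_rot: [0.591, 0.807, 0.0, 0.002]
contact_force: [1.1, 0.4, -0.7]
finger_gap: 0.047
```

```bash
cat >> h.py <<'E'
SEAT=np.array([475.2,-205.2]);SY=np.array([.0865,.99625]);SX=np.array([SY[1],-SY[0]])
def loc(C): D=C[...,:2]*1000-SEAT; return D@SX,D@SY,C[...,2]*1000
E
python3 - <<'E'
from h import *
im=grab('wrist','wrist5.png');s=robot.get_state();p=s['tcp_pos'];print(p,phi(),s['contact_force'],s['finger_gap'])
C=cloud(im);a,b,z=loc(C)
H,S,V=[q.astype(int) for q in cv2.split(cv2.cvtColor(im['frame'],cv2.COLOR_RGB2HSV))]
for c in range(-65,85,15):
    m=(abs(b-c)<7)&(abs(a)<8)&(z<120); 
    if m.sum()>5: print(c,m.sum(),'top',np.percentile(z[m],95).round(1))
m=(abs(a)<12)&(abs(b)<82)&(z>44)&(z<64);print('y ext',b[m].min(),b[m].max())
for n,k in (('inlet',(abs(b-88)<25)&(abs(a)<18)&(z>56)&(z<64)),('outlet',(abs(b+88)<25)&(abs(a)<18)&(z>56)&(z<64))): print(n,b[k].min(),b[k].max())
r=m&((H<10)|(H>170))&(S>90);print('red y',b[r].mean());g=m&(abs(H-65)<25)&(S>70);print('green',a[g].mean(),b[g].min(),b[g].max())
r=((H<8)|(H>172))&(S>120)&(V>60)&(z>80)&(z<100);print('knob',C[r].mean(0))
E
```

```text
[ 0.47568541 -0.20134878  0.16465827] 17.314127484016467 [-0.78813994 -0.56102971 -0.4301614 ] 0.0470039975693241
-65 133 top 60.5
-50 152 top 60.6
-35 149 top 58.2
-20 148 top 58.2
-5 153 top 58.5
10 159 top 58.6
25 168 top 58.4
40 173 top 58.3
55 178 top 60.5
70 188 top 60.9
y ext -81.91400997836138 81.99619535990442
inlet 63.00148692473071 112.88185890173983
outlet -100.56074879510771 -63.00576658215934
red y 52.12172840327993
green -0.4823237891776334 -6.606822128129896 13.171221001751391
knob [ 0.46931252 -0.03188907  0.09353604]
```

View pics/wrist5.png

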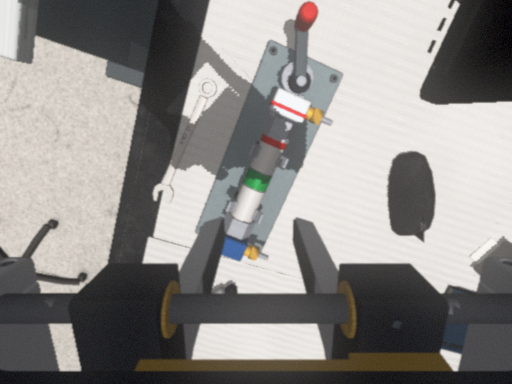

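The cartridge is seated: its top is level at about 58.4 mm along the whole barrel, with the middle at y≈+3.3 mm. In the view the knob is at (306,14) and the green band at (256,180). Next I close the lever.

Call:
step_arm([
  {"hand": 0,"delta_pos": [33,8.9,0],"yaw": 0},
  {"hand": 0,"delta_pos": [33,8.9,0],"yaw": 0},
  {"hand": 0,"delta_pos": [33,8.9,0],"yaw": 0},
  {"hand": 0,"delta_pos": [33,8.9,0],"yaw": 0},
  {"hand": 0,"delta_pos": [33,8.9,0],"yaw": 0},
])

```text
clock: 21.38
tcp_pos: [0.4679, -0.029, 0.1633]
tool_rot: [0.594, 0.805, -0.0, -0.001]
contact_force: [-0.0, -0.9, 0.4]
finger_gap: 0.0469
```

Call:
step_arm([
  {"hand": 0,"delta_pos": [0,0,20],"yaw": 0},
  {"hand": 0,"delta_pos": [0,0,25],"yaw": 0},
  {"hand": 0,"delta_pos": [0,0,25],"yaw": 0},
  {"hand": 0,"delta_pos": [0,0,25],"yaw": 0},
  {"hand": 0,"delta_pos": [0,0,15],"yaw": 0},
])

```text
clock: 21.8
tcp_pos: [0.4669, -0.0302, 0.0511]
tool_rot: [0.593, 0.805, -0.001, -0.002]
contact_force: [0.5, -0.6, -0.5]
finger_gap: 0.047
```

Call:
step_arm([
  {"hand": 0,"delta_pos": [0,0,11],"yaw": 0},
  {"hand": 0,"delta_pos": [0,0,10],"yaw": 0},
  {"hand": 1,"delta_pos": [0,0,0],"yaw": 0},
  {"hand": 1,"delta_pos": [0,0,0],"yaw": 0},
  {"hand": 1,"delta_pos": [0,0,0],"yaw": 0},
], grip_force=15)

```text
clock: 22.22
tcp_pos: [0.469, -0.0307, 0.034]
tool_rot: [0.592, 0.806, 0.0, 0.0]
contact_force: [-0.3, -0.7, 0.0]
finger_gap: 0.0306
```

Call:
step_arm([
  {"hand": 1,"delta_pos": [0,0,0],"yaw": 0},
  {"hand": 1,"delta_pos": [0,0,0],"yaw": 0},
  {"hand": 1,"delta_pos": [0,0,0],"yaw": 0},
  {"hand": 1,"delta_pos": [0,0,0],"yaw": 0},
  {"hand": 1,"delta_pos": [0,0,0],"yaw": 0},
])

```text
clock: 22.63
tcp_pos: [0.4692, -0.0306, 0.0342]
tool_rot: [0.592, 0.806, 0.0, 0.0]
contact_force: [0.0, 0.6, 6.2]
finger_gap: 0.0174
```

Call:
step_arm([
  {"hand": 1,"delta_pos": [-0.35,-6.23,0],"yaw": -6.5},
  {"hand": 1,"delta_pos": [-0.35,-6.23,0],"yaw": -6.5},
  {"hand": 1,"delta_pos": [-0.35,-6.23,0],"yaw": -6.5},
  {"hand": 1,"delta_pos": [-0.35,-6.23,0],"yaw": -6.5},
  {"hand": 1,"delta_pos": [-0.35,-6.23,0],"yaw": -6.5},
], grip_force=30)

```text
clock: 23.05
tcp_pos: [0.4436, -0.0478, 0.0342]
tool_rot: [0.34, 0.94, 0.0, 0.001]
contact_force: [3.1, -1.7, 3.2]
finger_gap: 0.0177
```

Call:
step_arm([
  {"hand": 1,"delta_pos": [-0.35,-6.23,0],"yaw": -6.5},
  {"hand": 1,"delta_pos": [-0.35,-6.23,0],"yaw": -6.5},
  {"hand": 1,"delta_pos": [-0.35,-6.23,0],"yaw": -6.5},
  {"hand": 1,"delta_pos": [-0.35,-6.23,0],"yaw": -6.5},
  {"hand": 1,"delta_pos": [-0.35,-6.23,0],"yaw": -6.5},
])

```text
clock: 23.47
tcp_pos: [0.4312, -0.0761, 0.0342]
tool_rot: [0.064, 0.998, -0.0, 0.001]
contact_force: [3.8, 1.8, 2.3]
finger_gap: 0.0174
```

Call:
step_arm([
  {"hand": 1,"delta_pos": [-0.35,-6.23,0],"yaw": -6.5},
  {"hand": 1,"delta_pos": [-0.35,-6.23,0],"yaw": -6.5},
  {"hand": 1,"delta_pos": [-0.35,-6.23,0],"yaw": -6.5},
  {"hand": 1,"delta_pos": [-0.35,-6.23,0],"yaw": -6.5},
  {"hand": 1,"delta_pos": [-0.35,-6.23,0],"yaw": -6.5},
])

```text
clock: 23.88
tcp_pos: [0.4358, -0.1066, 0.0342]
tool_rot: [-0.218, 0.976, -0.0, 0.001]
contact_force: [1.8, 3.4, 4.9]
finger_gap: 0.0174
```

Call:
step_arm([
  {"hand": 1,"delta_pos": [0,-1,0],"yaw": 0},
  {"hand": 1,"delta_pos": [0,0,0],"yaw": 0},
  {"hand": 1,"delta_pos": [0,0,0],"yaw": 0},
  {"hand": 1,"delta_pos": [0,0,0],"yaw": 0},
  {"hand": 1,"delta_pos": [0,0,0],"yaw": 0},
])

```text
clock: 24.3
tcp_pos: [0.4359, -0.1066, 0.0341]
tool_rot: [-0.215, 0.977, 0.0, 0.0]
contact_force: [-1.2, 7.3, 9.2]
finger_gap: 0.0172
```

Call:
step_arm([
  {"hand": 1,"delta_pos": [0,-1,0],"yaw": 0},
  {"hand": 1,"delta_pos": [0,-0.5,0],"yaw": 0},
  {"hand": 1,"delta_pos": [0,0,0],"yaw": 0},
  {"hand": 1,"delta_pos": [0,0,0],"yaw": 0},
  {"hand": 1,"delta_pos": [0,0,0],"yaw": 0},
])

```text
clock: 24.72
tcp_pos: [0.4359, -0.1068, 0.034]
tool_rot: [-0.215, 0.977, 0.002, -0.0]
contact_force: [-5.7, 16.2, 14.5]
finger_gap: 0.017
```

The lever is closed against its stop: 16 N with no motion, at about 210.6°. Next is the reader.

Call:
step_arm([
  {"hand": 0,"delta_pos": [0,1.5,0],"yaw": 0},
  {"hand": 0,"delta_pos": [0,0,0],"yaw": 0},
  {"hand": 0,"delta_pos": [0,0,0],"yaw": 0},
  {"hand": 0,"delta_pos": [0,0,0],"yaw": 0},
  {"hand": 0,"delta_pos": [0,0,-30],"yaw": 0},
])

```text
clock: 25.13
tcp_pos: [0.4331, -0.1066, 0.06]
tool_rot: [-0.215, 0.977, 0.002, -0.003]
contact_force: [0.6, -0.3, -0.8]
finger_gap: 0.0458
```

Call:
step_arm([
  {"hand": 0,"delta_pos": [0,0,-34],"yaw": 6.7},
  {"hand": 0,"delta_pos": [0,0,-34],"yaw": 6.7},
  {"hand": 0,"delta_pos": [0,0,-34],"yaw": 6.7},
  {"hand": 0,"delta_pos": [0,0,-34],"yaw": 6.7},
  {"hand": 0,"delta_pos": [0,0,0],"yaw": 6.7},
])

```text
clock: 25.55
tcp_pos: [0.4377, -0.1081, 0.2058]
tool_rot: [0.078, 0.997, -0.001, 0.004]
contact_force: [0.5, -0.2, 0.4]
finger_gap: 0.0472
```

Call:
step_arm([
  {"hand": 0,"delta_pos": [0,0,0],"yaw": 6.7},
  {"hand": 0,"delta_pos": [0,0,0],"yaw": 6.7},
  {"hand": 0,"delta_pos": [0,0,0],"yaw": 6.7},
  {"hand": 0,"delta_pos": [0,0,0],"yaw": 6.7},
  {"hand": 0,"delta_pos": [0,0,0],"yaw": 6.7},
])

```text
clock: 25.97
tcp_pos: [0.4356, -0.1074, 0.1995]
tool_rot: [0.362, 0.932, -0.0, -0.0]
contact_force: [-0.6, -0.3, 1.0]
finger_gap: 0.0473
```

Call:
step_arm([
  {"hand": -0.6,"delta_pos": [0,0,0],"yaw": 6.7},
  {"hand": -0.6,"delta_pos": [0,0,0],"yaw": 6.7},
  {"hand": -0.6,"delta_pos": [0,0,0],"yaw": 6.7},
  {"hand": -0.6,"delta_pos": [0,0,0],"yaw": 6.7},
  {"hand": -0.6,"delta_pos": [0,0,0],"yaw": 6.7},
])

```text
clock: 26.38
tcp_pos: [0.4356, -0.1074, 0.1995]
tool_rot: [0.615, 0.788, -0.0, -0.0]
contact_force: [-0.4, -0.5, -1.0]
finger_gap: 0.0741
```

Call:
step_arm([
  {"hand": -0.6,"delta_pos": [36,7.1,0],"yaw": 0},
  {"hand": -0.6,"delta_pos": [36,7.1,0],"yaw": 0},
  {"hand": -0.6,"delta_pos": [36,7.1,0],"yaw": 0},
  {"hand": -0.6,"delta_pos": [36,7.1,0],"yaw": 0},
  {"hand": -0.6,"delta_pos": [36,7.1,0],"yaw": 0},
])

```text
clock: 26.8
tcp_pos: [0.4249, 0.0774, 0.1997]
tool_rot: [0.613, 0.79, 0.0, 0.0]
contact_force: [0.8, -0.6, -0.0]
finger_gap: 0.075
```

Call:
step_arm([
  {"hand": -0.6,"delta_pos": [36,7.1,0],"yaw": 0},
  {"hand": -0.6,"delta_pos": [36,7.1,0],"yaw": 0},
  {"hand": -0.6,"delta_pos": [0,0,0],"yaw": 0},
  {"hand": -0.6,"delta_pos": [0,0,0],"yaw": 0},
  {"hand": -0.6,"delta_pos": [0,0,0],"yaw": 0},
])

```text
clock: 27.22
tcp_pos: [0.4212, 0.1487, 0.1995]
tool_rot: [0.613, 0.79, -0.0, -0.0]
contact_force: [0.1, -0.5, 0.5]
finger_gap: 0.0753
```

```bash
python3 - <<'E'
from h import *
im=grab('wrist','wrist6.png');s=robot.get_state();p=s['tcp_pos'];print(p,phi(),s['finger_gap'])
C=cloud(im);Z=C[...,2]
near=np.hypot(C[...,0]-.4235,C[...,1]-.1505)<.05
q=near&(Z>.078)&(Z<.09);print('head top',q.sum(),rectfit(C[q]),np.median(Z[q]),C[q].mean(0))
q=near&(Z>.034)&(Z<.044);print('crown',q.sum(),rectfit(C[q]) if q.sum()>5 else '')
t=near&(Z>.05)&(Z<.09);print('head all',rectfit(C[t]))
E
```

```text
[0.42132121 0.14830461 0.19953406] 14.337646845455602 0.07502576189140774
head top 633 (array([425.3, 149.6]), array([28. , 34.1]), 13.96) 0.0834609553195355 [0.42482259 0.1509627  0.08322322]
crown 196 (array([425. , 150.1]), array([45.5, 25.7]), 14.46)
head all (array([425.3, 149.8]), array([28. , 34.5]), 13.96)
```

View pics/wrist6.png

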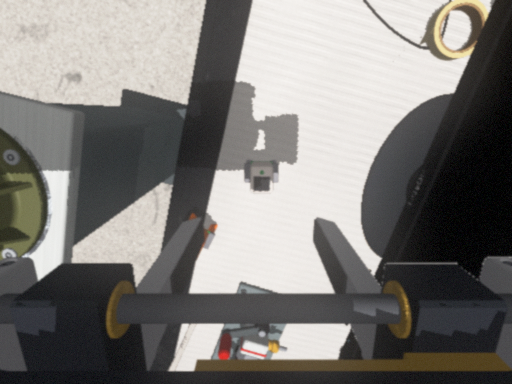

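The view shows the reader at (262,178) between the fingers, aligned to within 0.3°. I pick it up.

Call:
step_arm([
  {"hand": -0.6,"delta_pos": [0.5,4.1,15],"yaw": 0},
  {"hand": -0.6,"delta_pos": [0,0,36],"yaw": 0},
  {"hand": -0.6,"delta_pos": [0,0,36],"yaw": 0},
  {"hand": -0.6,"delta_pos": [0,0,36],"yaw": 0},
  {"hand": -0.6,"delta_pos": [0,0,25],"yaw": 0},
])

```text
clock: 27.68
tcp_pos: [0.4243, 0.149, 0.049]
tool_rot: [0.614, 0.789, -0.001, -0.001]
contact_force: [0.3, -0.4, -0.1]
finger_gap: 0.0749
```

Call:
step_arm([
  {"hand": -0.6,"delta_pos": [0,0,20],"yaw": 0},
  {"hand": -0.6,"delta_pos": [0,0,12],"yaw": 0},
  {"hand": -0.6,"delta_pos": [0,0,6],"yaw": 0},
  {"hand": 1,"delta_pos": [0,0,0],"yaw": 0},
  {"hand": 1,"delta_pos": [0,0,0],"yaw": 0},
])

```text
clock: 28.1
tcp_pos: [0.4255, 0.1502, 0.0142]
tool_rot: [0.613, 0.79, 0.0, 0.0]
contact_force: [-0.1, -0.6, 0.2]
finger_gap: 0.0651
```

Call:
step_arm([
  {"hand": 1,"delta_pos": [0,0,0],"yaw": 0},
  {"hand": 1,"delta_pos": [0,0,0],"yaw": 0},
  {"hand": 1,"delta_pos": [0,0,0],"yaw": 0},
  {"hand": 1,"delta_pos": [0,0,0],"yaw": 0},
  {"hand": 1,"delta_pos": [0,0,0],"yaw": 0},
], grip_force=30)

```text
clock: 28.52
tcp_pos: [0.4252, 0.1508, 0.0139]
tool_rot: [0.613, 0.79, 0.0, 0.0]
contact_force: [0.3, 0.6, -0.4]
finger_gap: 0.0321
```

Call:
step_arm([
  {"hand": 1,"delta_pos": [0,0,0],"yaw": 0},
  {"hand": 1,"delta_pos": [0,0,0],"yaw": 0},
  {"hand": 1,"delta_pos": [0,0,0],"yaw": 0},
  {"hand": 1,"delta_pos": [0,0,0],"yaw": 0},
  {"hand": 1,"delta_pos": [0,0,0],"yaw": 0},
])

```text
clock: 28.93
tcp_pos: [0.4251, 0.1508, 0.0137]
tool_rot: [0.613, 0.79, 0.0, 0.0]
contact_force: [0.3, 0.2, 3.2]
finger_gap: 0.0277
```

Call:
step_arm([
  {"hand": 1,"delta_pos": [0,0,-20],"yaw": 0},
  {"hand": 1,"delta_pos": [0,0,-30],"yaw": 0},
  {"hand": 1,"delta_pos": [0,0,-30],"yaw": 6.4},
  {"hand": 1,"delta_pos": [0,0,-30],"yaw": 6.4},
  {"hand": 1,"delta_pos": [0,0,-26],"yaw": 6.5},
])

```text
clock: 29.35
tcp_pos: [0.4249, 0.1507, 0.1514]
tool_rot: [0.739, 0.674, 0.0, 0.0]
contact_force: [-0.6, 1.3, -1.8]
finger_gap: 0.0277
```

Call:
step_arm([
  {"hand": 1,"delta_pos": [-34.9,8.1,0],"yaw": 0},
  {"hand": 1,"delta_pos": [-34.9,8.1,0],"yaw": 0},
  {"hand": 1,"delta_pos": [-34.9,8.1,0],"yaw": 0},
  {"hand": 1,"delta_pos": [-34.9,8.1,0],"yaw": 0},
  {"hand": 1,"delta_pos": [-34.9,8.1,0],"yaw": 0},
])

```text
clock: 29.77
tcp_pos: [0.4502, -0.0282, 0.1495]
tool_rot: [0.737, 0.676, -0.0, -0.0]
contact_force: [0.5, -0.1, -1.5]
finger_gap: 0.028
```

Call:
step_arm([
  {"hand": 1,"delta_pos": [-34.9,8.1,0],"yaw": 0},
  {"hand": 1,"delta_pos": [-34.9,8.1,0],"yaw": 0},
  {"hand": 1,"delta_pos": [-34.9,8.1,0],"yaw": 0},
  {"hand": 1,"delta_pos": [-34.9,8.1,0],"yaw": 0},
  {"hand": 1,"delta_pos": [0,0,0],"yaw": 0},
])

```text
clock: 30.18
tcp_pos: [0.4708, -0.1731, 0.1491]
tool_rot: [0.738, 0.675, -0.0, 0.0]
contact_force: [-0.0, 0.8, -1.7]
finger_gap: 0.028
```

Call:
step_arm([
  {"hand": 1,"delta_pos": [0,0,0],"yaw": 0},
  {"hand": 1,"delta_pos": [0,0,0],"yaw": 0},
  {"hand": 1,"delta_pos": [0,0,0],"yaw": 0},
  {"hand": 1,"delta_pos": [0,0,0],"yaw": 0},
  {"hand": 1,"delta_pos": [0,0,0],"yaw": 0},
])

```text
clock: 30.6
tcp_pos: [0.4709, -0.1676, 0.1498]
tool_rot: [0.736, 0.677, 0.0, 0.0]
contact_force: [0.2, 0.0, -0.7]
finger_gap: 0.0279
```

```bash
python3 - <<'E'
from h import *
im=grab('wrist','wrist7.png');s=robot.get_state();p=s['tcp_pos'];print(p,phi(),s['finger_gap'],s['contact_force'])
C=cloud(im);a,b,z=loc(C);H,S,V=[q.astype(int) for q in cv2.split(cv2.cvtColor(im['frame'],cv2.COLOR_RGB2HSV))]
print('tcp loc',loc(p[None]))
g=(abs(a)<20)&(abs(b)<40)&(z<62)&(z>35)&(abs(H-65)<25)&(S>60);print('green',g.sum(),a[g].mean(),b[g].min(),b[g].max())
for nm,k in (('inlet',(abs(b-88)<12)&(abs(a)<18)&(z>54)&(z<64)),('cart end', (b>55)&(b<82)&(abs(a)<8)&(z>52)&(z<62))): 
    if k.any(): print(nm,b[k].min(),b[k].max())
h=(z>p[2]*1000+20)&(z<p[2]*1000+75)&(abs(a-loc(p[None])[0])<26)&(abs(b-loc(p[None])[1])<30)
for lo in range(20,75,6):
    k=h&(z>p[2]*1000+lo)&(z<p[2]*1000+lo+6)
    if k.sum()>5: print(lo,k.sum(),a[k].min().round(1),a[k].max().round(1),b[k].min().round(1),b[k].max().round(1))
E
```

```text
[ 0.47088858 -0.1677393   0.14976447] -4.84245796811166 0.027766199472099545 [-0.07316753  0.64006443 -1.63575979]
tcp loc (array([-7.53559972]), array([36.94728382]), array([149.76446953]))
green 4 -12.300148058675198 7.987958987715082 9.26037776885412
inlet 76.28568399749832 99.52851831180287
cart end 55.534930538899545 81.98450417646418
20 20 -28.8 14.5 48.0 49.6
26 176 -30.0 15.0 44.0 49.5
32 182 -29.6 13.9 44.5 53.8
38 239 -33.3 18.2 44.8 53.7
44 280 -33.3 18.2 45.0 53.9
50 315 -33.2 18.1 44.8 54.0
56 353 -33.4 18.4 44.4 53.7
62 608 -33.5 18.3 20.3 53.9
68 2606 -33.2 18.4 20.5 53.6
74 61 -33.3 18.2 30.0 47.7
```

View pics/wrist7.png

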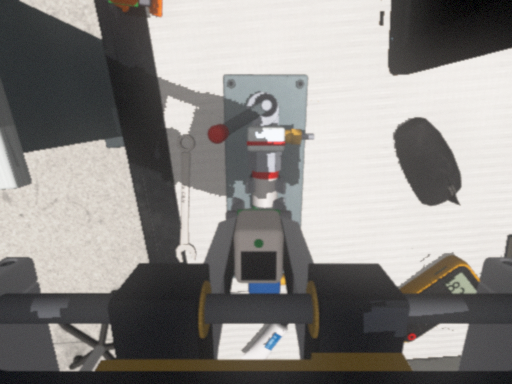

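The wrist view shows the reader held squarely at (258,245), the lever closed with its knob at (218,133), and the inlet block against the cartridge.

Call:
step_arm([
  {"hand": 1,"delta_pos": [-18.5,3.8,0],"yaw": 0.1},
  {"hand": 1,"delta_pos": [-18.4,3.7,0],"yaw": 0},
  {"hand": 1,"delta_pos": [0,0,20],"yaw": 0},
  {"hand": 1,"delta_pos": [0,0,25],"yaw": 0},
  {"hand": 1,"delta_pos": [0,0,20],"yaw": 0},
], grip_force=45)

```text
clock: 31.07
tcp_pos: [0.4749, -0.2056, 0.0835]
tool_rot: [0.737, 0.676, 0.0, -0.0]
contact_force: [-0.4, 0.0, -2.3]
finger_gap: 0.0279
```

Call:
step_arm([
  {"hand": 1,"delta_pos": [0,0,15],"yaw": 0},
  {"hand": 1,"delta_pos": [0,0,0],"yaw": 0},
  {"hand": 1,"delta_pos": [0,0,0],"yaw": 0},
  {"hand": 1,"delta_pos": [0,0,0],"yaw": 0},
  {"hand": 1,"delta_pos": [0,0,0],"yaw": 0},
])

```text
clock: 31.48
tcp_pos: [0.4757, -0.206, 0.0709]
tool_rot: [0.737, 0.676, 0.0, 0.001]
contact_force: [1.5, -0.0, -1.3]
finger_gap: 0.0276
```

```bash
python3 - <<'E'
from h import *
s=robot.get_state();p=s['tcp_pos'];print(p,phi(),s['contact_force'],loc(p[None]))
E
```

```text
[ 0.47571658 -0.20602199  0.07094028] -4.996431987529145 [ 1.48995809 -0.02311409 -1.33363325] (array([0.58574619]), array([-0.77422267]), array([70.94028387]))
```

Call:
step_arm([
  {"hand": 1,"delta_pos": [0.7,-0.5,6],"yaw": 0},
  {"hand": 1,"delta_pos": [0,0,6],"yaw": 0},
  {"hand": 1,"delta_pos": [0,0,5],"yaw": 0},
  {"hand": 1,"delta_pos": [0,0,4],"yaw": 0},
  {"hand": 1,"delta_pos": [0,0,0],"yaw": 0},
])

```text
clock: 31.9
tcp_pos: [0.4749, -0.2053, 0.0483]
tool_rot: [0.737, 0.676, 0.0, 0.0]
contact_force: [1.1, -1.8, -1.8]
finger_gap: 0.0278
```

Call:
step_arm([
  {"hand": 1,"delta_pos": [0,0,4],"yaw": 0},
  {"hand": 1,"delta_pos": [0,0,4],"yaw": 0},
  {"hand": 1,"delta_pos": [0,0,4],"yaw": 0},
  {"hand": 1,"delta_pos": [0,0,0],"yaw": 0},
  {"hand": 1,"delta_pos": [0,0,0],"yaw": 0},
])

```text
clock: 32.32
tcp_pos: [0.4744, -0.205, 0.0359]
tool_rot: [0.737, 0.676, -0.0, -0.0]
contact_force: [2.3, -1.1, -8.1]
finger_gap: 0.0274
```

Call:
step_arm([
  {"hand": 1,"delta_pos": [0,0,2],"yaw": 0},
  {"hand": 1,"delta_pos": [0,0,1],"yaw": 0},
  {"hand": 1,"delta_pos": [0,0,1],"yaw": 0},
  {"hand": 1,"delta_pos": [0,0,0],"yaw": 0},
  {"hand": 1,"delta_pos": [0,0,0],"yaw": 0},
])

```text
clock: 32.73
tcp_pos: [0.475, -0.2052, 0.0343]
tool_rot: [0.737, 0.676, 0.0, 0.001]
contact_force: [-7.1, 3.1, 18.2]
finger_gap: 0.0277
```

Call:
step_arm([
  {"hand": 0,"delta_pos": [0,0,-1],"yaw": 0},
  {"hand": 0,"delta_pos": [0,0,0],"yaw": 0},
  {"hand": 0,"delta_pos": [0,0,0],"yaw": 0},
  {"hand": 0,"delta_pos": [0,0,0],"yaw": 0},
  {"hand": 0,"delta_pos": [0,0,-20],"yaw": 0},
])

```text
clock: 33.15
tcp_pos: [0.4729, -0.2042, 0.0508]
tool_rot: [0.737, 0.675, -0.001, -0.003]
contact_force: [-0.0, 0.0, 0.1]
finger_gap: 0.0467
```

Call:
step_arm([
  {"hand": 0,"delta_pos": [0,0,-36],"yaw": 0},
  {"hand": 0,"delta_pos": [0,0,-36],"yaw": 0},
  {"hand": 0,"delta_pos": [0,0,-36],"yaw": 0},
  {"hand": 0,"delta_pos": [0,0,-36],"yaw": 0},
  {"hand": 0,"delta_pos": [0,0,-36],"yaw": 0},
])

```text
clock: 33.57
tcp_pos: [0.4743, -0.2049, 0.2354]
tool_rot: [0.737, 0.676, -0.0, -0.0]
contact_force: [0.1, 0.5, -0.4]
finger_gap: 0.0468
```

Call:
step_arm([
  {"hand": 0,"delta_pos": [0,-25,0],"yaw": 0},
  {"hand": 0,"delta_pos": [0,-25,0],"yaw": 0},
  {"hand": 0,"delta_pos": [0,0,0],"yaw": 0},
  {"hand": 0,"delta_pos": [0,0,0],"yaw": 0},
  {"hand": 0,"delta_pos": [0,0,0],"yaw": 0},
])

```text
clock: 33.98
tcp_pos: [0.4252, -0.2008, 0.2336]
tool_rot: [0.737, 0.675, 0.0, -0.0]
contact_force: [-0.3, 1.0, -0.6]
finger_gap: 0.047
```

```bash
python3 - <<'E'
from h import *
im=grab('wrist');s=robot.get_state();p=s['tcp_pos'];print(p,phi(),s['finger_gap'])
C=cloud(im);a,b,z=loc(C);H,S,V=[q.astype(int) for q in cv2.split(cv2.cvtColor(im['frame'],cv2.COLOR_RGB2HSV))]
h=(abs(a)<40)&(abs(b)<30)&(z>100)&(z<125);Q=np.stack([a[h],b[h]],1)/1000;print('head top',h.sum(),rectfit(Q),np.percentile(z[h],[2,50,98]))
k=(abs(a)<30)&(abs(b)<22)&(z>58)&(z<68);print('crown z',k.sum(),np.median(z[k]) if k.any() else '')
for c in (-65,-50,-30,-22,22,30,50,65):
    m=(abs(b-c)<5)&(abs(a)<8)&(z<80);print(c,m.sum(),np.percentile(z[m],95).round(1) if m.any() else '')
k=(abs(b-85)<14)&(abs(a)<16)&(z>58.5)&(z<64);print('inlet min y',np.percentile(b[k],2) if k.any() else '')
k=(b>54)&(b<73)&(abs(a)<8)&(z>52)&(z<63);print('cart hex range',b[k].min(),b[k].max())
r=((H<8)|(H>172))&(S>120)&(V>60)&(z>85)&(z<100);ka=a[r].mean();kb=b[r].mean();print('knob local',ka,kb,'angle',np.degrees(np.arctan2(kb-123,ka))%360)
g=(abs(a)<20)&(abs(b)<25)&(z<62)&(z>35)&(abs(H-65)<25)&(S>60);print('green visible',g.sum(),b[g].min() if g.any() else '',b[g].max() if g.any() else '')
sc=grab('scene');t=grab('top')
x=cv2.resize(sc['frame'][180:290,210:360],(600,440),interpolation=cv2.INTER_CUBIC);w=im['frame'][60:300,150:350]
c=np.zeros((440,800,3),np.uint8);c[:,:600]=x;c[:240,600:]=w;cv2.imwrite('pics/final.png',c[...,::-1])
E
```

```text
[ 0.42528777 -0.20081274  0.23342593] -5.0094600127178195 0.04731622056171608
head top 568 (array([ 0. , -0.3]), array([28.1, 32.2]), 0.18) [100.97559951 104.2520695  106.07869569]
crown z 183 63.3219519346761
-65 63 60.7
-50 81 60.3
-30 41 58.0
-22 0 
22 90 58.3
30 86 58.6
50 81 59.4
65 96 60.7
inlet min y 72.2301272537048
cart hex range 54.00766577937514 72.24193813125179
knob local -47.28208391249421 95.07729408834165 angle 210.564218557879
green visible 0
```

View pics/final.png

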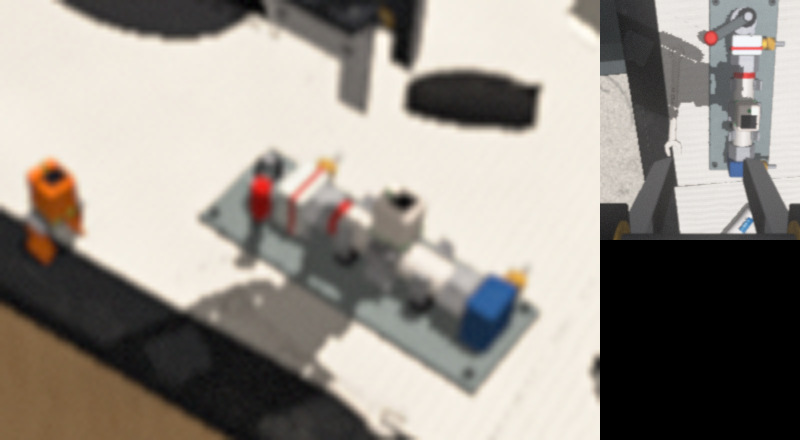

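The final view shows the lever closed, the cartridge between both blocks and the reader upright on the middle. The reader's head top is at 104.2 mm against 104 expected. I hand the job in.

```bash
python3 -c "
from cell import robot
print(robot.job_done())"
```

```text
the job is handed in; nothing more can be done
None
```

The cartridge is in service and the job is handed in, at about 34 s on the robot's clock. I opened the lever to its stop and pressed the cartridge into both clips with its red end towards the lever. I then closed the lever to its stop and snapped the reader over the green band. No bystander was touched as far as the pictures show, but I did not measure their positions again at the end.

**Last checks:**
- **Lever:** at 210.6° (closed is 210°), and 16 N at the knob did not move it further.
- **Cartridge:** its barrel top read about 58 mm all along, level in both clips (57 mm nominal, the cameras reading about 1 mm high). I did not measure its contact with the outlet face directly. I take it as closed up because the lever is at its closed stop.
- **Reader:** its head top is at 104.2 mm (104 expected), 0.3 mm off the middle and 0.2° off square. The green band is completely covered.

**What went wrong or disagreed:**
- **Fingertip height:** the real fingertips sit about 32 mm above the reported TCP. My first lever swing therefore closed just above the knob and moved nothing. I corrected for this afterwards.
- **Pictures:** I viewed 12, two over the budget of 10.

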